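# Load and light the smoke burner, then put the tins away

## Robot

A 6-joint arm with a two-finger parallel gripper is mounted at the origin on the work surface. World frame = base frame: x ahead of the robot, y to its left, z up, the work surface at z = 0. Lengths are in mm, angles in rad, forces in N, time in s.
With the tool pointing down it reaches from about 300 to 875 mm from the base axis. Payload 4.2 kg.
Tool frame: the origin (TCP) lies at the very end of the fingers, on their centre line; the grasp point (between the pads) lies 19 mm behind it (arm.grip_point_offset is the distance from the TCP to the grasp point, in mm); z points along the fingers, y is the direction in which the jaws open and shut (so a half turn about z gives the same grasp; the last joint's range is limited). The gripper opens to 85 mm and grips with 20 to 120 N. Pads are 22 mm wide; open, the fingers measure 114 mm over their backs; the gripper's body (76 mm by 85 mm) begins 54 mm behind the grasp point. The pads swing forward as they close: fully open they stand 13 mm farther back than shut.
Start: joints at [1.251, 0.32, 1.565, -0, 1.257, -0.02], TCP at [169.816, 549.367, 231.338] pointing down, gripper open.
Joint ranges: [-3.11, 3.11], [-0.84, 2.01], [0.21, 2.61], [-1.34, 4.49], [0.05, 2.63], [-2.56, 2.56]. Speed limits (rad/s): [2.57, 2.57, 3.14, 3.14, 3.14, 3.14].

## Interface

Orientations are given as a 3x3 rotation matrix whose columns are the frame's x, y, z axes.
In Python, from plant import status, eyes, order, arm gives the robot as it stands.
- The arm moves only by the tool step_arm, never from a script. Its argument "steps" is a list that holds one entry, the list of rows, each a list of 5 numbers: the shift along the tool's x, y, z in mm, then the turn about the tool's z in rad, then the opening, from 0 (shut) to 1 (fully open). In form: [[[x, y, z, yaw, grip], ...]]. A call has 1 to 20 rows; each row shifts and turns the commanded pose from where the row before left it, along the tool's axes as they then stand; what a row does not reach is not made up. A row lasts 1/12 s, in which the tool goes at most 41.7 mm and 7.16 degrees, less where a joint would pass 70% of its speed; a pose out of reach is approached as far as the arm can. A call with a gripper value outside its range is refused whole. The fingers move at their own pace and stop on an object; "newtons" is the grip in N (left out, the last holds). Time passes only in rows, so rows that do not move let the fingers close. It gives the time, the measured TCP pose, the force and the opening at its end, in the units of the state.
- status.state(): the state, without advancing time (a new reading comes with each control period).
- eyes.read_camera(name): name is "side" or "top" or "wrist"; returns a dict with "color" (384x512x3 uint8, red, green, blue), "depth" (384x512 float32, mm along the optical axis (not along the pixel's ray), 0 where there is no reading), "fx", "fy", "cx", "cy" (pixels), "dist_coeffs" ([k1, k2, p1, p2, k3] as OpenCV has them; the pictures are not rectified), "world_from_camera" (4x4, takes a point from camera to world coordinates); the wrist camera has in their place "mount" (4x4, takes a point from camera to tool coordinates, whose origin is the TCP and whose axes are the flange's). Camera axes: x right, y up, looking along -z (the intrinsics and any distortion apply to the point x, -y, -z); pixel columns grow to the right and rows downward; lengths in mm; the calibration is good to about 2 mm. A picture is of the moment at which its call begins: read the wrist's pose just before it.
- order.job_done(): hands the job in, once; it reports no verdict.
The state is a dict: "t": time; "q": joint angles; "qd": joint speeds; "effort": joint torques, N m; "ee_pos": TCP position; "eef_rot": TCP orientation; "wrist_force": force on the tool from outside, world axes, zero at the start; "torque": the same for the moment, N m; "grip_width": finger opening in mm.
Only numpy, scipy, OpenCV 4.12 (cv2) and the standard library are available. Lean on these libraries where they do the work, as an engineer would, in place of code of your own. Each camera call takes 0.05 s, during which the arm holds its last target.

## Task

Clear the smoke burner by pushing its front ash lever fully down and letting it come back up; then stack every wood puck lying out in one straight, centred pile on the burner's round plate, set the knobbed iron cap centred on top, and only then push the igniter plunger fully down for a moment and let it spring back. Also put away every flat tin: stack them squarely, one on another, in a single column in the middle of the caddy's top level, long sides along the caddy's long side. Leave everything else where it is.

Things in the scene. Friction and masses are not known exactly. Their poses are not given: they have to be found in the camera images.
- burner: smoke burner, a fixed dark steel box 110 mm (its x) by 200 mm (y) by 60 mm high, bearing the round plate, the ash lever (sticking out of its front, towards -x) and the igniter plunger (at its +y end); origin at the centre of its underside
- plate (a point): centre of the top face of the round steel plate on the burner, 104 mm across, 66 mm above the table; box frame offset (0, -42, 66) mm
- ash_lever (a joint): sprung trip lever on the burner's front: 0 at rest (slanting up), 0.40 rad fully down; about 9 N on its pad takes it fully down and it springs back when let go
- ash_pad (a point): centre of the top face of the lever's black 36 x 36 mm pad (moves with the lever): about 66 mm above the table at rest, 36 mm fully down; 75 mm out from the hinge, which is on the box's front
- igniter (a joint): sprung black push plunger of the igniter, 32 mm across: 0 at rest, 0.014 m fully down; needs 9 N; springs back
- igniter_top (a point): centre of the plunger's top face (moves with it)
- caddy: fixed steel caddy with two stacked levels, 140 mm (x) by 190 mm (y), top level 110 mm above the table with no rim; origin at the centre of its underside
- caddy_top (a point): middle of the caddy's top level, on its surface
- cap: the burner's iron cap: dark round disc 72 mm across, 8 mm thick, with an upright round knob 18 mm across and 22 mm tall in the middle of its top (30 mm high in all); origin at the centre of its underside
- puck1: compressed-wood smoking puck, a plain dark brown flat disc, 56 mm across, 18 mm thick, the same either way up; origin at its very centre (9 mm above its underside), z along its axis. May be absent (two or three are out).
- puck2: compressed-wood smoking puck, a plain dark brown flat disc, 56 mm across, 18 mm thick, the same either way up; origin at its very centre (9 mm above its underside), z along its axis. May be absent (two or three are out).
- puck3: compressed-wood smoking puck, a plain dark brown flat disc, 56 mm across, 18 mm thick, the same either way up; origin at its very centre (9 mm above its underside), z along its axis. May be absent (two or three are out).
- tin1: closed flat metal tin, dark steel with a bright seam round it, 76 mm long (its x axis) by 50 mm wide (y) by 28 mm high (z), either way up will do; origin at its very centre (14 mm above its underside). May be absent (two or three are out).
- tin2: closed flat metal tin, dark steel with a bright seam round it, 76 mm long (its x axis) by 50 mm wide (y) by 28 mm high (z), either way up will do; origin at its very centre (14 mm above its underside). May be absent (two or three are out).
- tin3: closed flat metal tin, dark steel with a bright seam round it, 76 mm long (its x axis) by 50 mm wide (y) by 28 mm high (z), either way up will do; origin at its very centre (14 mm above its underside). May be absent (two or three are out).
- bowl: blue bowl 116 mm across, 55 mm high; bystander, not to be disturbed; origin at its underside (spatula, opener: near its middle)
- spatula: spatula lying flat, 260 mm long; bystander, not to be disturbed; origin at its underside (spatula, opener: near its middle)
- opener: chrome bottle opener, about 120 mm long, flat; bystander, not to be disturbed; origin at its underside (spatula, opener: near its middle)
- shaker: small steel shaker, 38 mm across, 60 mm high; bystander, not to be disturbed; origin at its underside (spatula, opener: near its middle)
- cup: white cup, 72 mm across, 75 mm high; bystander, not to be disturbed; origin at its underside (spatula, opener: near its middle)
- can: drinks can, 66 mm across, 115 mm high; bystander, not to be disturbed; origin at its underside (spatula, opener: near its middle)
- jar: small glass jar with screw lid, 48 mm across, 65 mm high, on the caddy's lower level; bystander, not to be disturbed; origin at its underside (spatula, opener: near its middle)

How it is judged (in metres and radians):
On the way, in this order (a step that is already met when the one before it is completed fails the run):
1. the ash lever is pushed fully down (value of joint ash_lever above 0.365 rad), for 0.15 s.
2. the ash lever has come back up (value of joint ash_lever below 0.06 rad), for 0.1 s.
3. all the pucks are stacked centred on the burner plate (horizontal distance between each of puck1, puck2, puck3 and plate below 0.013 m and angle between the z axis of each of puck1, puck2, puck3 and the z axis of burner, either way round below 0.1 rad and z of puck1 in the frame of plate between 0.004 and 0.051 m and linear speed of each of puck1, puck2, puck3 below 0.03 m/s and z of puck2 in the frame of plate between 0.004 and 0.051 m and z of puck3 in the frame of plate between 0.004 and 0.051 m and horizontal distance between each of puck2, puck3 and puck1 below 0.011 m and horizontal distance between puck3 and puck2 below 0.011 m), for 0.2 s.
4. the cap is centred on top of the pucks and let go (all of step 3 and horizontal distance between cap and plate below 0.014 m and angle between cap's own z axis and vertical below 0.1 rad and z of cap in the frame of plate between 0.03 and 0.06 m and linear speed of cap below 0.03 m/s and contact force between the fingers and cap below 0.2 N and z of each of puck1, puck2, puck3 in the frame of cap below -0.004 m), for 0.2 s.
5. the igniter is pushed fully down with pucks and cap in place (all of step 4 and value of joint igniter above 0.0125 m), for 0.15 s.
6. the igniter has sprung back (value of joint igniter below 0.003 m), for 0.1 s.
At the end, for the whole second after the job is handed in: Pucks flat in one pile within 13 mm of the plate centre and 11 mm of each other, cap on top within 14 mm; tins flat in one column within 20 mm of the caddy top's middle, 12 mm of each other and 0.17 rad of its y; lever and igniter back at rest; all still and let go (all of step 4 and horizontal distance between each of tin1, tin2, tin3 and caddy_top below 0.02 m and angle between the z axis of each of tin1, tin2, tin3 and the z axis of caddy, either way round below 0.1 rad and angle between the x axis of each of tin1, tin2, tin3 and the y axis of caddy, either way round below 0.17 rad and z of tin1 in the frame of caddy_top between 0.008 and 0.078 m and linear speed of each of tin1, tin2, tin3 below 0.03 m/s and z of tin2 in the frame of caddy_top between 0.008 and 0.078 m and z of tin3 in the frame of caddy_top between 0.008 and 0.078 m and horizontal distance between each of tin2, tin3 and tin1 below 0.012 m and horizontal distance between tin3 and tin2 below 0.012 m and value of joint ash_lever below 0.06 rad and value of joint igniter below 0.003 m); the robot touches nothing.
It fails at once if a bystander is moved more than 50 mm (distance of any of bowl, spatula, opener, shaker, cup, can, jar from where it was at the start of the episode above 0.05 m).
Of puck1, puck2, puck3 only 2 to 3 are there at a start; the rules pass over those that are not, and their reading is None.
Of tin1, tin2, tin3 only 2 to 3 are there at a start; the rules pass over those that are not, and their reading is None.
At some moment in a run one of puck1, puck2, puck3, tin1, tin2, tin3 may be knocked a few centimetres aside while the robot is not near it.
It also fails if it takes over 210 s, if anything falls off the work surface, if the arm or the gripper's body presses on something with over 40 N, if the wrist force passes 120 N, or if a joint passes its speed limit or range.

## Working session

There is one attempt and no reset: what is moved stays moved. The work goes in short steps, Python scripts to look and compute and a tool call to move; the robot and the scene stay as the last step left them, time stands still between calls to the robot, and variables do not carry over. Pictures are saved under pics/ and viewed, and the job is handed in when it is done.

Besides the shell and the picture viewer there is one more tool, called after ">>>" as a command line: name --argument value ..., lists and objects as JSON in quotes. step_arm: Moves the arm, as the interface text tells. Its arguments: {"type":"object","properties":{"steps":{"type":"array"},"newtons":{"type":"number"}},"required":["steps"]}

```bash
ls -la; mkdir -p pics; cat > h.py <<'E'
import numpy as np, cv2
from plant import status, eyes, order, arm
def save(n,name):
    c=eyes.read_camera(n); cv2.imwrite('pics/'+name+'.png',c['color'][:,:,::-1]); 
    np.savez('pics/'+name+'.npz',**{k:v for k,v in c.items()}); return c
E
python3 - <<'E'
from h import *
s=status.state(); print({k:np.round(v,3).tolist() for k,v in s.items()})
for n in ['top','side','wrist']:
    c=save(n,n+'0'); print(n,[np.round(c[k],3).tolist() for k in c if k not in('color','depth')])
print([a for a in dir(arm) if a[0]!='_'])
E
```

```text
total 12
drwxr-xr-x  3 agent agent 4096 Dec  7 14:57 .
drwxr-xr-x 23 root  root  4096 Dec  7 14:57 ..
drwxr-xr-x  2 agent agent 4096 Dec  7 14:57 pics
{'t': 0.0, 'q': [1.251, 0.32, 1.566, -0.0, 1.257, -0.02], 'qd': [-0.001, 0.001, -0.001, 0.001, 0.001, 0.0], 'effort': [0.001, -41.553, -23.416, 0.0, 0.008, 0.0], 'ee_pos': [169.674, 548.895, 230.461], 'eef_rot': [[-0.955, 0.295, -0.001], [0.295, 0.955, -0.002], [0.0, -0.002, -1.0]], 'wrist_force': [-0.379, 0.186, 0.075], 'torque': [-0.046, 0.098, 0.031], 'grip_width': 85.125}
top [378.392, 378.392, 255.04, 189.86, [0.027, 0.0, 0.0, 0.0, 0.0], [[-0.013, 0.998, -0.062, 418.296], [-1.0, -0.013, -0.008, -3.348], [-0.008, 0.062, 0.998, 1202.494], [0.0, 0.0, 0.0, 1.0]]]
side [398.825, 398.825, 258.981, 197.549, [0.002, 0.0, 0.0, 0.0, 0.0], [[0.947, 0.232, -0.223, 261.977], [-0.321, 0.711, -0.626, -706.269], [0.014, 0.664, 0.747, 947.015], [0.0, 0.0, 0.0, 1.0]]]
wrist [296.554, 296.554, 250.064, 195.832, [-0.08, 0.0, 0.0, 0.0, 0.0], [[-0.001, 0.957, 0.29, 73.756], [1.0, 0.001, 0.0, -0.276], [0.0, 0.29, -0.957, -142.499], [0.0, 0.0, 0.0, 1.0]]]
['Unreachable', 'grip_point_offset']
```

View pics/top0.png

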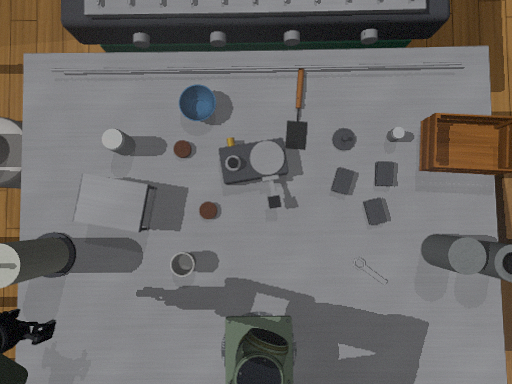

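View pics/side0.png

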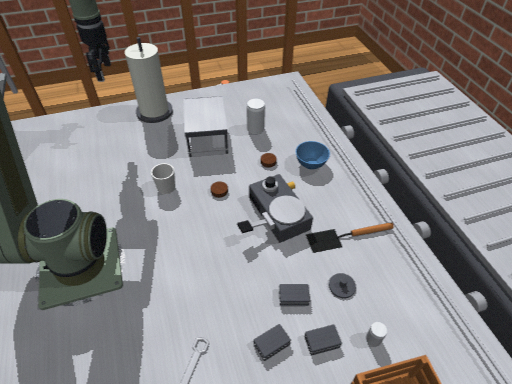

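View pics/wrist0.png

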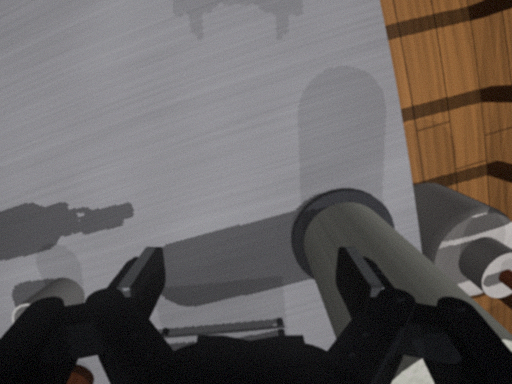

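The top view shows two pucks at about (183,149) and (208,210), and three tins at (343,181), (385,174) and (375,211). The cap is at (344,139) and the burner at (253,162), with the lever pad at (274,202) and the igniter at (233,162). The caddy is at (112,203). The side view agrees. Next I'll measure each one.

```bash
cat >> h.py <<'E'
def cam_T(c,s=None):
    if 'world_from_camera' in c: return np.array(c['world_from_camera'])
    T=np.eye(4); T[:3,:3]=np.array(s['eef_rot']); T[:3,3]=s['ee_pos']; return T@np.array(c['mount'])
def rays(c,px,T):
    K=np.array([[c['fx'],0,c['cx']],[0,c['fy'],c['cy']],[0,0,1.]])
    u=cv2.undistortPoints(np.array(px,float).reshape(-1,1,2),K,np.array(c['dist_coeffs'],float)).reshape(-1,2)
    d=np.stack([u[:,0],-u[:,1],-np.ones(len(u))],1)@T[:3,:3].T
    return T[:3,3],d
def onplane(c,px,z,T=None,s=None):
    T=cam_T(c,s) if T is None else T
    o,d=rays(c,px,T); return o+d*((z-o[2])/d[:,2])[:,None]
def bydepth(c,px,T=None,s=None):
    T=cam_T(c,s) if T is None else T
    o,d=rays(c,px,T); p=np.array(px).astype(int).reshape(-1,2)
    return o+d*c['depth'][p[:,1],p[:,0]][:,None]
def cloud(c,s=None):
    v,u=np.mgrid[0:384,0:512]; return bydepth(c,np.stack([u.ravel(),v.ravel()],1),s=s).reshape(384,512,3)
def project(c,P,T):
    K=np.array([[c['fx'],0,c['cx']],[0,c['fy'],c['cy']],[0,0,1.]])
    q=(np.atleast_2d(P)-T[:3,3])@T[:3,:3]; q=q*[1,-1,-1]
    return cv2.projectPoints(q,np.zeros(3),np.zeros(3),K,np.array(c['dist_coeffs'],float))[0].reshape(-1,2)
E
python3 - <<'E'
from h import *
for n in ['top','side']:
    c=dict(np.load(f'pics/{n}0.npz')); X=cloud(c)
    z=X[...,2]; m=(z>-30)&(z<30)
    print(n,'table z',np.median(z[m & (np.abs(z)<6)]))
    np.save(f'pics/{n}_X.npy',X)
    im=c['color']; big=cv2.resize(im[90:280,60:430] if n=='top' else im[80:384,120:440],None,fx=2,fy=2,interpolation=cv2.INTER_CUBIC)
    cv2.imwrite(f'pics/{n}_zoom.png',big[:,:,::-1])
c=dict(np.load('pics/top0.npz')); X=np.load('pics/top_X.npy'); z=X[...,2]
# segments by height
m=((z>8)&(z<200)).astype(np.uint8); m=cv2.morphologyEx(m,cv2.MORPH_OPEN,np.ones((3,3)))
n,l,st,ce=cv2.connectedComponentsWithStats(m)
for i in range(1,n):
    if st[i,4]<60: continue
    k=l==i; print(i,st[i],np.round(ce[i]),'z med/95',np.round(np.percentile(z[k],[50,95])),'xy',np.round(np.median(X[k][:,:2],0)))
E
```

```text
top table z -0.17975013358477554
side table z 0.4066991271728284
3 [107   0  14  13  94] [115.   5.] z med/95 [10. 13.] xy [1100.  447.]
6 [158   0   8  12  64] [161.   6.] z med/95 [11. 24.] xy [1094.  301.]
8 [176   0  19  12 111] [185.   5.] z med/95 [11. 24.] xy [1097.  225.]
56 [383  63  43   4 135] [404.  64.] z med/95 [32. 36.] xy [ 879. -466.]
59 [319  65  32   3  96] [334.  66.] z med/95 [33. 36.] xy [ 878. -249.]
61 [191  67  41   3 123] [211.  68.] z med/95 [32. 37.] xy [878. 140.]
62 [256  66  41   3 123] [276.  67.] z med/95 [32. 37.] xy [878. -65.]
63 [296  66   8  42 241] [300.  86.] z med/95 [17. 24.] xy [ 822. -141.]
64 [ 63  68  42   4 132] [84. 69.] z med/95 [32. 35.] xy [879. 537.]
65 [128  68  41   3 123] [148.  69.] z med/95 [32. 36.] xy [878. 338.]
66 [178  84  37  37 824] [196. 101.] z med/95 [30. 56.] xy [781. 192.]
67 [ 421  113   91   61 2548] [467. 142.] z med/95 [ 58. 101.] xy [ 633. -630.]
68 [387 127  17  15 188] [395. 134.] z med/95 [57. 62.] xy [ 657. -425.]
69 [102 129  33  26 636] [118. 142.] z med/95 [112. 117.] xy [636. 406.]
71 [ 219  137   70   71 2755] [255. 163.] z med/95 [62. 72.] xy [574.   1.]
72 [173 140  18  17 242] [182. 148.] z med/95 [18. 22.] xy [627. 235.]
73 [375 161  19  25 433] [384. 173.] z med/95 [27. 31.] xy [ 539. -394.]
74 [332 167  22  27 416] [342. 180.] z med/95 [27. 31.] xy [ 519. -266.]
75 [  73  174   83   58 3641] [114. 203.] z med/95 [109. 113.] xy [454. 414.]
76 [364 198  22  26 424] [375. 211.] z med/95 [27. 31.] xy [ 422. -362.]
77 [200 201  17  18 245] [208. 210.] z med/95 [18. 22.] xy [431. 154.]
78 [  21  233   53   47 1621] [ 49. 255.] z med/95 [ 97. 189.] xy [310. 595.]
79 [ 422  234   90   48 2994] [469. 256.] z med/95 [167. 174.] xy [ 298. -563.]
80 [170 252  21  25 247] [178. 266.] z med/95 [54. 77.] xy [257. 246.]
82 [ 225  316   68   68 2918] [259. 342.] z med/95 [ 14. 194.] xy [65.  2.]
```

View pics/top_zoom.png

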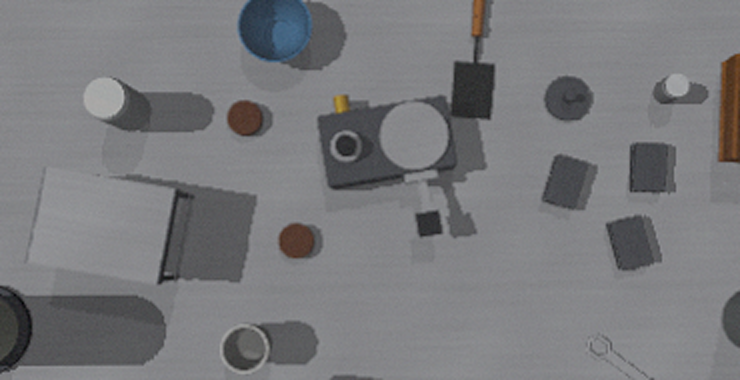

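View pics/side_zoom.png

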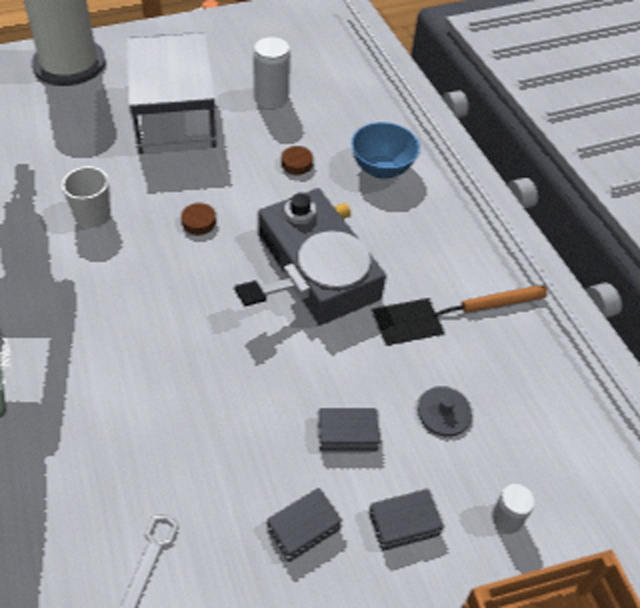

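```bash
cat > meas.py <<'E'
from h import *
def rect(P):  # min-area rect of world xy points in mm
    r=cv2.minAreaRect(P[:,:2].astype(np.float32)); return np.round(r[0],1),np.round(r[1],1),round(r[2],1)
if __name__=='__main__':
    for n in ['top','side']:
        c=dict(np.load(f'pics/{n}0.npz')); T=cam_T(c); X=np.load(f'pics/{n}_X.npy'); z=X[...,2]
        hsv=cv2.cvtColor(c['color'],cv2.COLOR_RGB2HSV); V=hsv[...,2]
        print('==',n)
        def blob(m,lo,hi,zpl,tag,near=None):
            m=m.astype(np.uint8); k,l,st,ce=cv2.connectedComponentsWithStats(m)
            for i in range(1,k):
                if not lo<st[i,4]<hi: continue
                p=np.argwhere(l==i)[:,::-1]; med=np.median(X[l==i],0)
                if near is not None and np.hypot(*(med[:2]-near))>90: continue
                W=onplane(c,p,zpl,T); cnt,_=cv2.findContours((l==i).astype(np.uint8),0,1)
                WC=onplane(c,cnt[0].reshape(-1,2),zpl,T); (ex,ey),ax,an=cv2.fitEllipse(WC[:,:2].astype(np.float32)) if len(WC)>5 else ((0,0),(0,0),0)
                print(tag,st[i,4],'px',np.round(ce[i],1),'medz',round(float(med[2]),1),'cent',np.round(W.mean(0)[:2],1),'ell',np.round([ex,ey],1),np.round(ax,1),'rect',rect(WC))
        H,S=hsv[...,0],hsv[...,1]
        blob((H<15)&(S>100)&(V<130)&(np.abs(z-16)<12)&(X[...,0]>250)&(X[...,0]<800)&(X[...,1]>-100),60,900,18,'puck')
        for nr in [(539,-394),(519,-266),(422,-362)]: blob((z>22)&(z<36)&(V<110)&(np.hypot(X[...,0]-nr[0],X[...,1]-nr[1])<70),60,1500,28,'tin')
        blob((z>98)&(z<122)&(np.hypot(X[...,0]-454,X[...,1]-414)<150)&(V>100),500,9000,110,'caddy')
        nb=np.hypot(X[...,0]-574,X[...,1])
        blob((nb<120)&(z>56)&(z<75)&(V>125),200,3000,66,'plate')
        blob((nb<140)&(z>48),500,6000,60,'box')
        blob((nb<170)&(z>45)&(z<85)&(V<35),20,400,66,'black(pad/ign)')
        blob((np.hypot(X[...,0]-640,X[...,1]+265)<70)&(V<85)&(z>3),60,1500,8,'cap')
E
python3 meas.py
```

```text
== top
puck 175 px [181.5 148.5] medz 18.0 cent [626.5 236.3] ell [626.5 235.6] [47.  48.6] rect (array([625.7, 235.5]), array([47.4, 49.1]), 44.9)
puck 183 px [207.5 210. ] medz 18.0 cent [431.4 155.2] ell [431.2 155.3] [47.4 48.2] rect (array([431.3, 155.2]), array([47., 50.]), 89.8)
tin 390 px [384.6 172.8] medz 27.5 cent [ 539.5 -396.5] ell [ 539.4 -396.7] [54.1 88.2] rect (array([ 539.5, -396.2]), array([49.7, 75.5]), 85.3)
tin 388 px [342.7 180. ] medz 27.5 cent [ 518.9 -267. ] ell [ 518.5 -266.9] [54.3 87.8] rect (array([ 519.1, -266.9]), array([50.2, 75.6]), 71.9)
tin 400 px [375.2 210.5] medz 27.6 cent [ 423.3 -364. ] ell [ 423.4 -364.1] [55.  86.4] rect (array([ 423.7, -363.6]), array([75.2, 50.8]), 14.0)
caddy 3255 px [109.7 202.4] medz 109.8 cent [456.2 424.6] ell [456.4 424.6] [161.5 227.8] rect (array([456.4, 424.9]), array([192.9, 142.1]), 79.7)
plate 864 px [266.6 157.2] medz 65.7 cent [588.  -30.9] ell [588.1 -30.8] [97.3 99.1] rect (array([588.7, -30.6]), array([99.8, 97.5]), 89.2)
box 2597 px [255.3 162.7] medz 62.0 cent [572.5   3.6] ell [563.2   2.6] [194.6 211.1
[... 1114 characters left out ...]
.4 cent [587.3 -33.7] ell [587.7 -32.7] [101.  103.5] rect (array([587.3, -31.8]), array([103.6, 102.9]), 31.1)
box 2253 px [277.1 205.1] medz 62.5 cent [568.4  -6.1] ell [561.1  -1.5] [199.  212.3] rect (array([536.6,  -1.2]), array([198.5, 209.3]), 9.2)
black(pad/ign) 22 px [270.4 185. ] medz 80.9 cent [574.7  69.2] ell [575.   70.7] [13.2 25.9] rect (array([574.4,  69.7]), array([11.8, 25.7]), 81.7)
black(pad/ign) 24 px [244.4 229.2] medz 65.7 cent [449.4 -66.6] ell [434.6 -84.5] [29.3 36.2] rect (array([447.1, -65.3]), array([19.5, 42.8]), 47.8)
cap 89 px [343.5 287.1] medz 10.1 cent [ 652.8 -287.9] ell [ 653.3 -287.2] [23.1 36.8] rect (array([ 652.6, -287.2]), array([35.8, 25.1]), 74.2)
```

```bash
python3 - <<'E'
from h import *
for n,z0,px in [('top',66,[[274,202]]),('top',80,[[233,162]]),('side',66,[[245,226.5]]),('side',80,[[270.5,181.5]])]:
    c=dict(np.load(f'pics/{n}0.npz')); X=np.load(f'pics/{n}_X.npy')
    w=onplane(c,px,z0)[0]; u,v=int(px[0][0]),int(px[0][1])
    print(n,np.round(w,1),np.round(X[v-2:v+3:2,u-2:u+3:2],0).reshape(-1,3).tolist())
    d=w[:2]-np.array([581.4,10]); y=np.array([-.156,.988]);x=np.array([.988,.156]); print('box frame',d@x,d@y)
c=dict(np.load('pics/top0.npz'))
im=cv2.resize(c['color'][130:230,200:320],None,fx=6,fy=6,interpolation=cv2.INTER_CUBIC);cv2.imwrite('pics/b.png',im[:,:,::-1])
E
```

```text
top [452.2 -51.1  66. ] [[458.0, -45.0, 65.0], [458.0, -51.0, 65.0], [458.0, -57.0, 64.0], [452.0, -45.0, 65.0], [452.0, -51.0, 64.0], [452.0, -57.0, 64.0], [446.0, -45.0, 67.0], [446.0, -51.0, 65.0], [446.0, -57.0, 64.0]]
box frame -137.19120425431336 -40.22501006723382
top [572.8  70.   80. ] [[578.0, 75.0, 89.0], [578.0, 69.0, 89.0], [577.0, 63.0, 89.0], [572.0, 75.0, 89.0], [572.0, 70.0, 87.0], [571.0, 63.0, 90.0], [566.0, 75.0, 89.0], [565.0, 69.0, 90.0], [566.0, 64.0, 87.0]]
box frame 0.8832635648211625 60.614281268080546
side [453.8 -58.2  66. ] [[452.0, -47.0, 64.0], [457.0, -49.0, 65.0], [462.0, -49.0, 62.0], [449.0, -54.0, 65.0], [454.0, -57.0, 67.0], [460.0, -56.0, 63.0], [446.0, -65.0, 71.0], [453.0, -61.0, 63.0], [458.0, -62.0, 62.0]]
box frame -136.73829728932049 -47.425410612827065
side [574.9  70.5  80. ] [[568.0, 73.0, 90.0], [573.0, 71.0, 90.0], [578.0, 68.0, 92.0], [565.0, 66.0, 90.0], [572.0, 66.0, 88.0], [576.0, 60.0, 92.0], [563.0, 59.0, 89.0], [568.0, 58.0, 88.0], [574.0, 55.0, 89.0]]
box frame 3.0553290695861124 60.778990704061535
```

View pics/b.png

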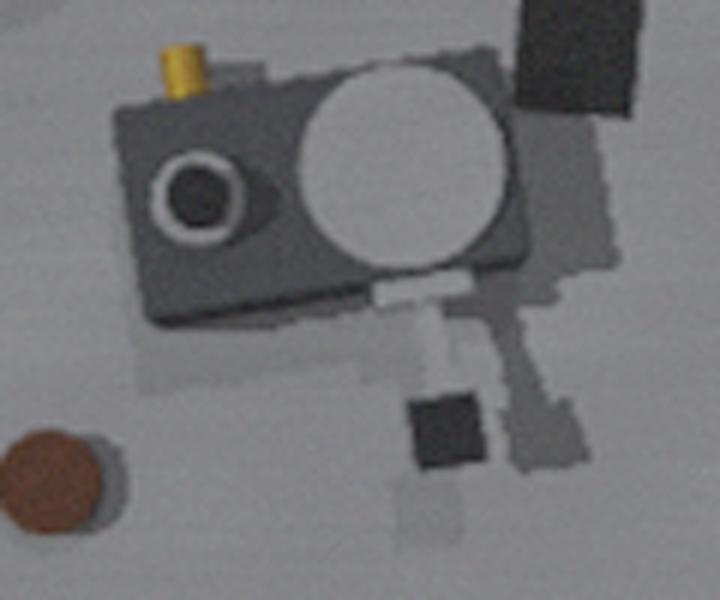

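```bash
cat > go.py <<'E'
import sys
from h import *
def plan(tx,ty,tz,yt_deg=None):
    s=status.state(); R=np.array(s['eef_rot']); p=np.array(s['ee_pos'])
    cur=np.degrees(np.arctan2(R[1,1],R[0,1])); turn=0
    if yt_deg is not None:
        d=(yt_deg-cur+180)%360-180; turn=-np.radians(d)
    c,sn=np.cos(turn),np.sin(turn); R2=R@np.array([[c,-sn,0],[sn,c,0],[0,0,1]])
    d=R2.T@(np.array([tx,ty,tz])-p)
    q1=np.arctan2(ty,tx); yt=np.radians(cur)-turn
    print('t %.2f pos %s yt %.2f w %.1f F %s'%(s['t'],np.round(p,1),cur,s['grip_width'],np.round(s['wrist_force'],1)),'| turn %.3f shift %s rows>=%d'%(turn,np.round(d,1),max(np.ceil(np.linalg.norm(d)/40),np.ceil(abs(turn)/.12))),'q6',np.round(s['q'][5],2),'q6 end~%.2f'%((q1-yt+np.pi)%(2*np.pi)-np.pi))
if __name__=='__main__': 
    plan(*map(float,sys.argv[1:]))
E
python3 go.py 453 -53 120
```

```text
t 0.15 pos [169.7 549.  230.7] yt 72.82 w 85.3 F [0.1 0.6 0.2] | turn 0.000 shift [-448.5 -491.4  111.3] rows>=17 q6 -0.02 q6 end~-1.39
```

>>> step_arm --steps '[[[-22.4, -24.6, 0, 0, 0], [-22.4, -24.6, 0, 0, 0], [-22.4, -24.6, 0, 0, 0], [-22.4, -24.6, 0, 0, 0], [-22.4, -24.6, 0, 0, 0], [-22.4, -24.6, 0, 0, 0], [-22.4, -24.6, 0, 0, 0], [-22.4, -24.6, 0, 0, 0], [-22.4, -24.6, 0, 0, 0], [-22.4, -24.6, 0, 0, 0], [-22.4, -24.6, 0, 0, 0], [-22.4, -24.6, 0, 0, 0], [-22.4, -24.6, 0, 0, 0], [-22.4, -24.6, 0, 0, 0], [-22.4, -24.6, 0, 0, 0], [-22.4, -24.6, 0, 0, 0], [-22.4, -24.6, 0, 0, 0], [-22.4, -24.6, 0, 0, 0], [-22.4, -24.6, 0, 0, 0], [-22.4, -24.6, 0, 0, 0]]]' --newtons 40

```text
t: 1.82
ee_pos: [452.7, -54.7, 231.2]
eef_rot: [[-0.955, 0.296, -0.0], [0.296, 0.955, 0.0], [0.0, 0.0, -1.0]]
wrist_force: [0.4, 0.4, 0.4]
grip_width: 0.0
```

```bash
cat > wr.py <<'E'
import sys
from h import *
def shot(name,marks=[]):
    s=status.state(); c=save('wrist',name); T=cam_T(c,s); np.savez('pics/'+name+'_T.npz',T=T)
    im=c['color'][:,:,::-1].copy()
    for m in marks:
        u,v=project(c,[m],T)[0]; 
        if -1e3<u<2e3 and -1e3<v<2e3: cv2.drawMarker(im,(int(u),int(v)),(0,0,255),0,8)
    cv2.imwrite('pics/'+name+'m.png',im); return s,c,T
if __name__=='__main__':
    a=sys.argv; ms=[list(map(float,m.split(','))) for m in a[2:]]; s,c,T=shot(a[1],ms); print(s['t'],np.round(s['ee_pos'],1))
E
python3 wr.py w1 453,-53,66 588,-31.5,66 571,69,90; python3 go.py 453 -53 120
```

```text
1.8167 [452.7 -54.7 231.2]
t 1.87 pos [455.8 -59.3 231.2] yt 72.67 w -0.2 F [ 3.8 -3.   0.3] | turn 0.000 shift [  5.    5.6 111.1] rows>=3 q6 -1.42 q6 end~-1.38
```

View pics/w1m.png

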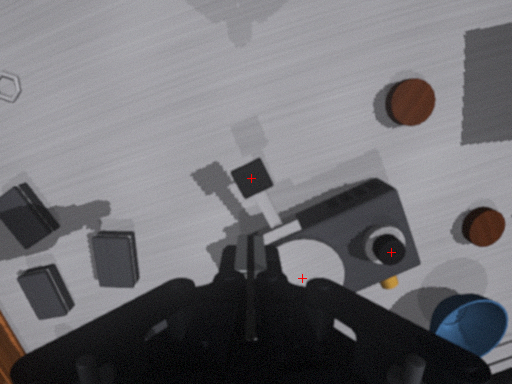

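The wrist view has the pad at (252,178), and my projected marker lands on it. The plate and igniter markers agree too. Pressing the lever next.

>>> step_arm --steps '[[[5, 5.5, 15, 0, 0], [0, 0, 35, 0, 0], [0, 0, 35, 0, 0], [0, 0, 35, 0, 0], [0, 0, 25, 0, 0], [0, 0, 0, 0, 0], [0, 0, 0, 0, 0]]]'

```text
t: 2.45
ee_pos: [448.7, -46.0, 85.7]
eef_rot: [[-0.955, 0.295, -0.003], [0.295, 0.955, 0.0], [0.003, -0.0, -1.0]]
wrist_force: [0.8, 0.3, 0.9]
grip_width: 0.3
```

```bash
python3 go.py 453 -53 36
```

```text
t 2.45 pos [448.7 -46.   85.7] yt 72.82 w 0.3 F [0.8 0.3 0.9] | turn 0.000 shift [-6.3 -5.4 49.7] rows>=2 q6 -1.4 q6 end~-1.39
```

>>> step_arm --steps '[[[-5.5, -5.5, 0, 0, 0], [0, 0, 10, 0, 0], [0, 0, 10, 0, 0], [0, 0, 10, 0, 0], [0, 0, 10, 0, 0], [0, 0, 8, 0, 0], [0, 0, 2, 0, 0], [0, 0, 0, 0, 0], [0, 0, 0, 0, 0]]]'

```text
t: 3.2
ee_pos: [454.6, -53.9, 38.8]
eef_rot: [[-0.955, 0.295, 0.004], [0.295, 0.955, -0.001], [-0.004, 0.0, -1.0]]
wrist_force: [-3.4, -1.2, 7.8]
grip_width: -0.1
```

```bash
python3 go.py 453 -53 36
```

```text
t 3.20 pos [454.6 -53.9  38.8] yt 72.83 w -0.1 F [-3.4 -1.2  7.8] | turn 0.000 shift [1.9 0.4 2.8] rows>=1 q6 -1.41 q6 end~-1.39
```

>>> step_arm --steps '[[[0, 0, 3, 0, 0], [0, 0, 3, 0, 0], [0, 0, 0, 0, 0], [0, 0, 0, 0, 0], [0, 0, 0, 0, 0], [0, 0, 0, 0, 0]]]'

```text
t: 3.7
ee_pos: [455.1, -53.9, 35.5]
eef_rot: [[-0.955, 0.295, 0.006], [0.295, 0.955, -0.001], [-0.006, 0.001, -1.0]]
wrist_force: [-9.6, 0.8, 31.7]
grip_width: -0.2
```

```bash
python3 - <<'E'
from h import *
c=save('side','s1'); im=cv2.resize(c['color'][150:280,200:340],None,fx=5,fy=5,interpolation=cv2.INTER_CUBIC); cv2.imwrite('pics/s1z.png',im[:,:,::-1])
print(status.state()['wrist_force'],status.state()['ee_pos'])
E
```

```text
[-9.80706255 -0.39741051 30.1826399 ] [455.0821065  -53.91288764  35.50155664]
```

View pics/s1z.png

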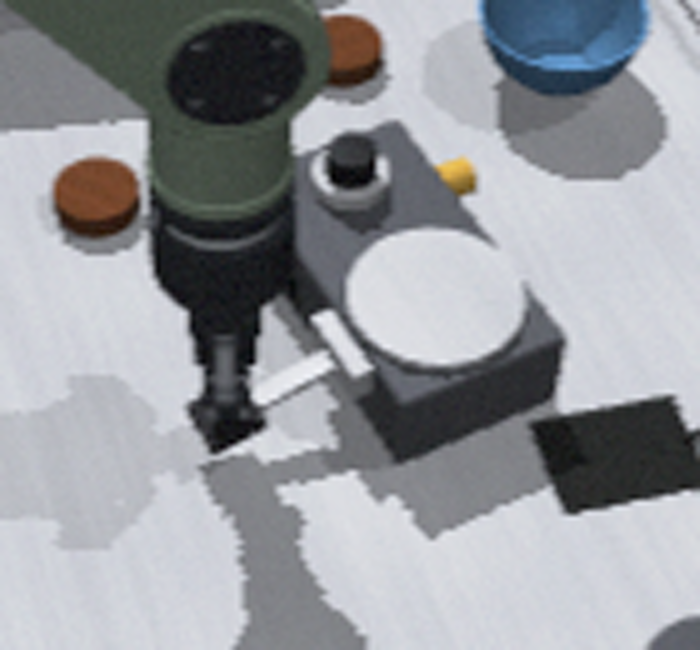

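The lever is fully down: the side view shows the arm level, the wrist force is 30 N against the stop, and TCP z is 35.5. Next I lift and go to the near puck.

>>> step_arm --steps '[[[0, 0, -20, 0, 0], [0, 0, -35, 0, 0], [0, 0, -35, 0, 0.5], [0, 0, -35, 0, 1], [0, 0, -20, 0, 1], [0, 0, 0, 0, 1], [0, 0, 0, 0, 1], [0, 0, 0, 0, 1], [0, 0, 0, 0, 1]]]'

```text
t: 4.5
ee_pos: [452.4, -53.2, 174.7]
eef_rot: [[-0.955, 0.295, -0.001], [0.295, 0.955, 0.0], [0.001, -0.0, -1.0]]
wrist_force: [0.1, -0.0, -0.3]
grip_width: 83.4
```

```bash
python3 go.py 431 151 180; python3 - <<'E'
from h import *
c=save('side','s2'); im=cv2.resize(c['color'][150:280,200:340],None,fx=4,fy=4,interpolation=cv2.INTER_CUBIC); cv2.imwrite('pics/s2z.png',im[:,:,::-1])
E
```

```text
t 4.50 pos [452.4 -53.2 174.7] yt 72.82 w 83.4 F [ 0.1 -0.  -0.3] | turn 0.000 shift [ 80.8 188.7  -5.2] rows>=6 q6 -1.41 q6 end~-0.93
```

View pics/s2z.png

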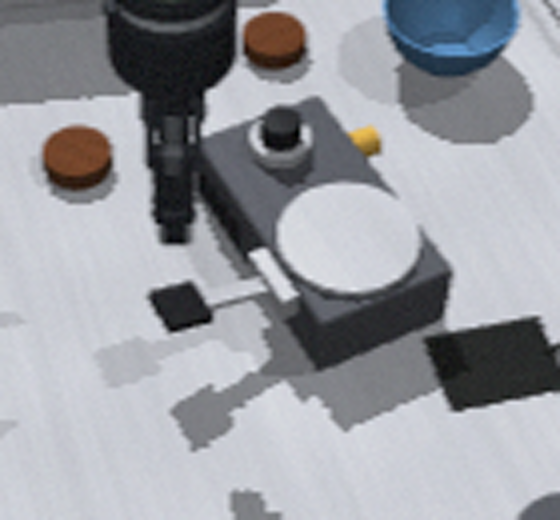

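The lever is back up at its rest slant. Moving over the near puck.

>>> step_arm --steps '[[[8, 19, 0, 0, 1], [12, 28, 0, 0, 1], [14, 33, 0, 0, 1], [14, 33, 0, 0, 1], [14, 33, 0, 0, 1], [11, 25, 0, 0, 1], [5, 12, 0, 0, 1], [2, 6, 0, 0, 1], [0, 0, 0, 0, 1], [0, 0, 0, 0, 1], [0, 0, 0, 0, 1], [0, 0, 0, 0, 1], [0, 0, 0, 0, 1]]]'

```text
t: 5.63
ee_pos: [432.5, 150.2, 175.3]
eef_rot: [[-0.955, 0.297, -0.0], [0.297, 0.955, -0.0], [0.0, -0.0, -1.0]]
wrist_force: [-0.0, -0.2, 1.0]
grip_width: 85.4
```

```bash
python3 wr.py w2 431,151,18 625,232,18; cat > puckfind.py <<'E'
import sys
from h import *
def find(name,z):
    c=dict(np.load(f'pics/{name}.npz')); T=np.load(f'pics/{name}_T.npz')['T']
    hsv=cv2.cvtColor(c['color'],cv2.COLOR_RGB2HSV); m=((hsv[...,0]<15)&(hsv[...,1]>90)&(hsv[...,2]<150)&(hsv[...,2]>45)).astype(np.uint8)
    m=cv2.morphologyEx(m,cv2.MORPH_OPEN,np.ones((3,3)))
    n,l,st,ce=cv2.connectedComponentsWithStats(m)
    for i in range(1,n):
        if st[i,4]<300: continue
        p=np.argwhere(l==i)[:,::-1]; cnt,_=cv2.findContours((l==i).astype(np.uint8),0,1); cc=cnt[0].reshape(-1,2)
        W=onplane(c,cc,z,T); r=cv2.minEnclosingCircle(W[:,:2].astype(np.float32))
        print(st[i],np.round(ce[i]),'cent',np.round(onplane(c,p,z,T).mean(0),1),'ext x',np.round([W[:,0].min(),W[:,0].max()],1),'y',np.round([W[:,1].min(),W[:,1].max()],1),'enc',np.round(r[0],1),round(r[1],1),'depthz',np.round(np.median(bydepth(c,p,T)[:,2]),1))
find(sys.argv[1],float(sys.argv[2]))
E
python3 puckfind.py w2 18
```

```text
5.6333 [432.5 150.2 175.3]
[ 228  152   51   50 1997] [253. 177.] cent [430.4 153.7  18. ] ext x [404.5 457.3] y [127.5 179.6] enc [430.8 153.6] 26.9 depthz 17.8
```

View pics/w2m.png

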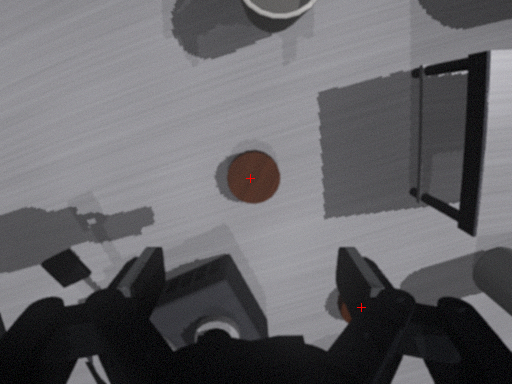

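The puck is at pixel (253,177), which gives (430.6, 153.6) with radius 27 and z 17.8, as expected. Descending.

>>> step_arm --steps '[[[2.6, 2.7, 20, 0, 1], [0, 0, 35, 0, 1], [0, 0, 35, 0, 1], [0, 0, 35, 0, 1], [0, 0, 25, 0, 1], [0, 0, 15, 0, 1], [0, 0, 6, 0, 1], [0, 0, 0, 0, 1], [0, 0, 0, 0, 1], [0, 0, 0, 0, 0.6], [0, 0, 0, 0, 0.3], [0, 0, 0, 0, 0.3], [0, 0, 0, 0, 0.3], [0, 0, 0, 0, 0.3], [0, 0, 0, 0, 0.3], [0, 0, 0, 0, 0.3]]]' --newtons 40

```text
t: 7.02
ee_pos: [431.5, 154.7, 5.9]
eef_rot: [[-0.955, 0.295, 0.003], [0.295, 0.955, 0.001], [-0.002, 0.002, -1.0]]
wrist_force: [-0.6, -0.6, 8.1]
grip_width: 53.7
```

```bash
python3 go.py 588 -31.5 150; python3 - <<'E'
from h import *
c=save('side','s3'); im=cv2.resize(c['color'][120:250,150:290],None,fx=4,fy=4,interpolation=cv2.INTER_CUBIC); cv2.imwrite('pics/s3z.png',im[:,:,::-1])
E
```

```text
t 7.02 pos [431.5 154.7   5.9] yt 72.82 w 53.7 F [-0.6 -0.6  8.1] | turn 0.000 shift [-204.8 -131.4 -143.9] rows>=8 q6 -0.95 q6 end~-1.32
```

View pics/s3z.png

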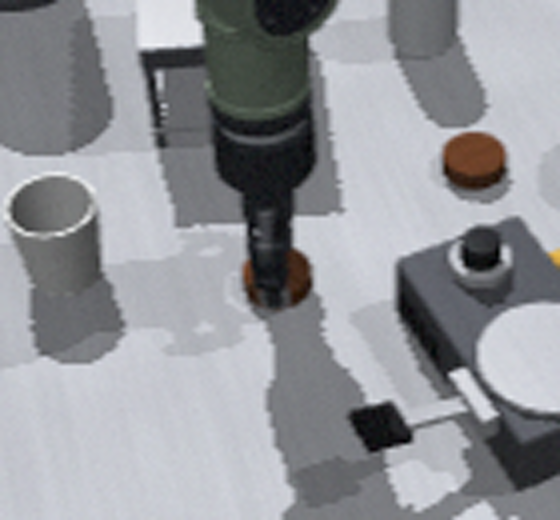

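>>> step_arm --steps '[[[0, 0, -10, 0, 0.3], [0, 0, -25, 0, 0.3], [0, 0, -35, 0, 0.3], [0, 0, -35, 0, 0.3], [0, 0, -35, 0, 0.3], [0, 0, -10, 0, 0.3], [0, 0, 0, 0, 0.3], [0, 0, 0, 0, 0.3], [0, 0, 0, 0, 0.3], [0, 0, 0, 0, 0.3]]]'

```text
t: 7.9
ee_pos: [429.6, 154.0, 152.8]
eef_rot: [[-0.955, 0.295, -0.003], [0.295, 0.955, -0.001], [0.003, -0.002, -1.0]]
wrist_force: [-0.4, 0.1, -0.1]
grip_width: 53.8
```

```bash
python3 go.py 588 -31.5 156; python3 wr.py w3 431,151,18;python3 - <<'E'
from h import *
c=save('side','s4'); im=cv2.resize(c['color'][90:220,150:290],None,fx=4,fy=4,interpolation=cv2.INTER_CUBIC); cv2.imwrite('pics/s4z.png',im[:,:,::-1])
E
```

```text
t 7.90 pos [429.6 154.  152.8] yt 72.82 w 53.8 F [-0.4  0.1 -0.1] | turn 0.000 shift [-206.1 -130.5   -3.5] rows>=7 q6 -0.95 q6 end~-1.32
7.9 [429.6 154.  152.8]
```

View pics/w3m.png

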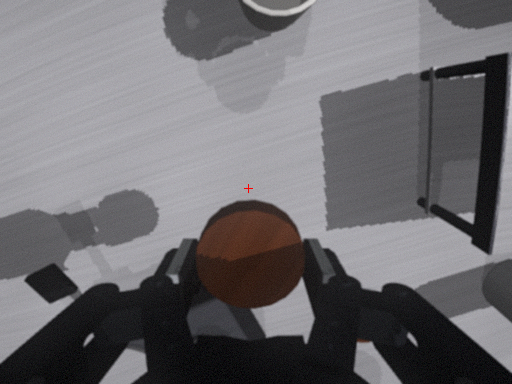

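View pics/s4z.png

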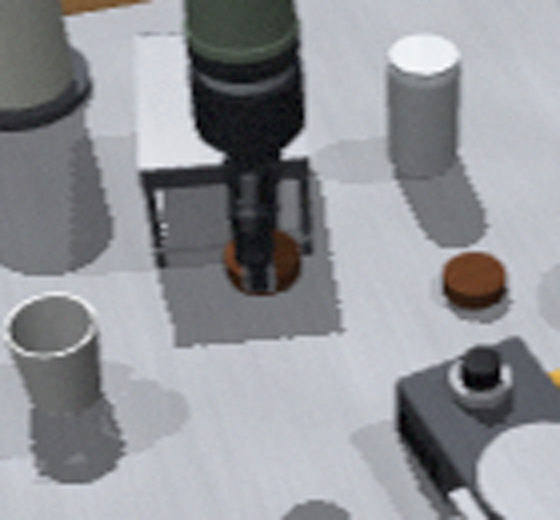

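The puck is held level, centred between the pads at about (249,254). I'll compute its offset in the tool frame.

```bash
cat > held.py <<'E'
import sys
from h import *
name,z=sys.argv[1],float(sys.argv[2])
c=dict(np.load(f'pics/{name}.npz')); T=np.load(f'pics/{name}_T.npz')['T']
hsv=cv2.cvtColor(c['color'],cv2.COLOR_RGB2HSV); m=((hsv[...,0]<15)&(hsv[...,1]>90)&(hsv[...,2]>25)).astype(np.uint8)
m=cv2.morphologyEx(m,cv2.MORPH_OPEN,np.ones((3,3)))
n,l,st,ce=cv2.connectedComponentsWithStats(m); i=1+np.argmax(st[1:,4])
cnt,_=cv2.findContours((l==i).astype(np.uint8),0,1); cc=cnt[0].reshape(-1,2)
Tt=T@np.linalg.inv(c['mount'])
W=onplane(c,cc,z,T); (e,ax,an)=cv2.fitEllipse(W[:,:2].astype(np.float32)); enc=cv2.minEnclosingCircle(W[:,:2].astype(np.float32))
p=np.argwhere(l==i)[:,::-1]; dz=bydepth(c,p,T)[:,2]
print(st[i],'ell',np.round(e,1),np.round(ax,1),'enc',np.round(enc[0],1),enc[1],'tool',np.round(Tt[:3,:3].T@(np.array([*e,z])-Tt[:3,3]),1),'depth z',np.round(np.percentile(dz,[10,50,90]),1))
E
python3 held.py w3 165
```

```text
[ 196  210  108   98 8273] ell [429.  153.6] [52.5 54.2] enc [429. 154.] 27.936819076538086 tool [  0.5  -0.6 -12.2] depth z [164.  164.7 165.5]
```

```bash
python3 go.py 680 -60 173
```

```text
t 8.00 pos [429.9 154.1 153. ] yt 72.82 w 53.9 F [ 0.7 -0.7 -0.3] | turn 0.000 shift [-302.1 -130.8  -20.5] rows>=9 q6 -0.95 q6 end~-1.36
```

>>> step_arm --steps '[[[-5, -2, -5, 0, 0.3], [-12, -5, -5, 0, 0.3], [-20, -9, -5, 0, 0.3], [-25, -11, -5, 0, 0.3], [-30, -13, 0, 0, 0.3], [-30, -13, 0, 0, 0.3], [-30, -13, 0, 0, 0.3], [-30, -13, 0, 0, 0.3], [-30, -13, 0, 0, 0.3], [-30, -13, 0, 0, 0.3], [-25, -11, 0, 0, 0.3], [-18, -8, 0, 0, 0.3], [-12, -6, 0, 0, 0.3], [-5, -3, 0, 0, 0.3], [0, 0, 0, 0, 0.3], [0, 0, 0, 0, 0.3], [0, 0, 0, 0, 0.3], [0, 0, 0, 0, 0.3]]]'

```text
t: 9.5
ee_pos: [679.4, -61.2, 174.6]
eef_rot: [[-0.956, 0.295, -0.0], [0.295, 0.956, 0.0], [0.0, 0.0, -1.0]]
wrist_force: [-1.2, 0.1, -0.9]
grip_width: 54.1
```

```bash
python3 wr.py w4 588,-31.5,66 571,69,90 453,-53,66
```

```text
9.5 [679.4 -61.2 174.6]
```

View pics/w4m.png

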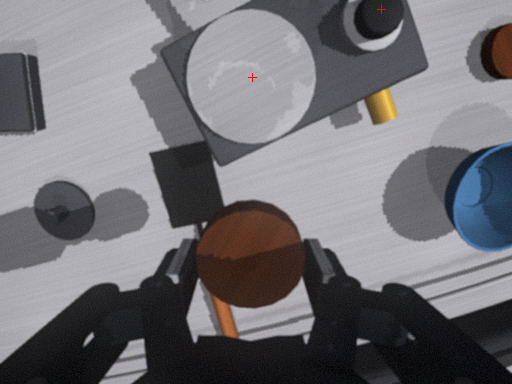

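```bash
cat > plate.py <<'E'
import sys
from h import *
name=sys.argv[1]; z=66; 
c=dict(np.load(f'pics/{name}.npz')); T=np.load(f'pics/{name}_T.npz')['T']
g=cv2.cvtColor(c['color'],cv2.COLOR_RGB2GRAY); u,v=project(c,[[588,-31.5,66]],T)[0]
mask=np.zeros_like(g); cv2.circle(mask,(int(u),int(v)),75,255,-1)
m=((g>110)&(mask>0)).astype(np.uint8); n,l,st,ce=cv2.connectedComponentsWithStats(m); i=l[int(v),int(u)]; 
if i==0: i=1+np.argmax(st[1:,4])
cnt,_=cv2.findContours((l==i).astype(np.uint8),0,1); cc=max(cnt,key=len).reshape(-1,2)
W=onplane(c,cc,z,T)[:,:2]; 
# robust circle r=52 via least squares
from scipy.optimize import least_squares
r=least_squares(lambda p:np.hypot(W[:,0]-p[0],W[:,1]-p[1])-p[2],[588,-31,52],loss='soft_l1')
print(st[i],'circle',np.round(r.x,1),'res',np.round(np.abs(r.fun).mean(),2),'depth z',np.round(np.median(bydepth(c,np.argwhere(l==i)[:,::-1],T)[:,2]),1))
# igniter black
m=((g<35)&(mask==0)).astype(np.uint8); n,l,st,ce=cv2.connectedComponentsWithStats(m)
for i in range(1,n):
    if st[i,4]>300 : 
        p=np.argwhere(l==i)[:,::-1]; print(st[i],ce[i],np.round(onplane(c,p,90,T).mean(0),1),np.round(np.median(bydepth(c,p,T),0),1))
E
python3 plate.py w4; python3 go.py 588 -31.5 120
```

```text
[  186     3   131   150 14392] circle [588.5 -32.7  52.2] res 2.07 depth z 65.8
[355   0  35  39 481] [365.3035343   22.47609148] [576.5  55.4  90. ] [576.3  56.5  85.4]
[481  26  26  52 522] [489.81609195  53.94636015] [621.3 145.8  90. ] [625.  209.2  10.6]
[446 149  42  71 442] [458.80995475 179.4638009 ] [712.1 108.   90. ] [729.9 136.3  42.4]
[    0   240   512   144 34222] [270.67555958 341.20606627] [826.1 -85.2  90. ] [670.  -47.1 251.3]
t 9.55 pos [679.5 -61.2 174.7] yt 72.87 w 54.1 F [-0.7  0.  -0.9] | turn 0.000 shift [96.1  1.4 54.7] rows>=3 q6 -1.38 q6 end~-1.33
```

```bash
sed -i 's/g>110/g>float(sys.argv[2])/; s/),75,255/),int(sys.argv[3]),255/' plate.py; for a in "120 75" "135 75" "120 70" "150 70"; do python3 plate.py w4 $a|head -1; done
```

```text
[  187     3   129   141 13924] circle [587.7 -32.8  51.7] res 1.04 depth z 65.9
[  187     3   129   141 13753] circle [587.6 -32.8  51.4] res 1.1 depth z 65.9
[  187     9   129   135 13696] circle [588.1 -32.7  51.4] res 0.29 depth z 65.9
[  187    10   129   133 13353] circle [588.2 -32.7  50.8] res 0.23 depth z 65.9
```

>>> step_arm --steps '[[[8, 0, 0, 0, 0.3], [18, 0, 0, 0, 0.3], [22, 0.5, 5, 0, 0.3], [22, 0, 10, 0, 0.3], [16, 0, 15, 0, 0.3], [7, 0, 15, 0, 0.3], [2.5, 0, 15, 0, 0.3], [0, 0, 15, 0, 0.3], [0, 0, 10, 0, 0.3], [0, 0, 7, 0, 0.3], [0, 0, 0, 0, 0.3], [0, 0, 0, 0, 0.3], [0, 0, 0, 0, 0.3], [0, 0, 0, 0, 0.3]]]'

```text
t: 10.72
ee_pos: [589.6, -33.2, 83.2]
eef_rot: [[-0.955, 0.295, 0.002], [0.295, 0.955, -0.0], [-0.002, 0.001, -1.0]]
wrist_force: [0.3, 0.6, -0.4]
grip_width: 54.5
```

```bash
python3 go.py 588.5 -32.3 73
```

```text
t 10.72 pos [589.6 -33.2  83.2] yt 72.82 w 54.5 F [ 0.3  0.6 -0.4] | turn 0.000 shift [ 1.3  0.6 10.2] rows>=1 q6 -1.35 q6 end~-1.33
```

>>> step_arm --steps '[[[1, 0.5, 4, 0, 0.3], [0, 0, 4, 0, 0.3], [0, 0, 2, 0, 0.3], [0, 0, 0.5, 0, 0.3], [0, 0, 0, 0, 0.3], [0, 0, 0, 0, 0.3]]]'

```text
t: 11.22
ee_pos: [587.7, -32.4, 72.0]
eef_rot: [[-0.955, 0.295, -0.001], [0.295, 0.955, 0.0], [0.001, -0.0, -1.0]]
wrist_force: [-1.3, -0.9, 3.4]
grip_width: 54.0
```

>>> step_arm --steps '[[[0, 0, 0, 0, 0.8], [0, 0, 0, 0, 1], [0, 0, 0, 0, 1], [0, 0, 0, 0, 1], [0, 0, -5, 0, 1], [0, 0, -15, 0, 1], [0, 0, -30, 0, 1], [0, 0, -30, 0, 1], [0, 0, -20, 0, 1], [0, 0, 0, 0, 1], [0, 0, 0, 0, 1], [0, 0, 0, 0, 1]]]'

```text
t: 12.22
ee_pos: [587.3, -32.3, 171.0]
eef_rot: [[-0.955, 0.295, -0.002], [0.295, 0.955, 0.0], [0.002, -0.0, -1.0]]
wrist_force: [-0.4, 0.1, -1.2]
grip_width: 85.5
```

```bash
python3 wr.py w5 588,-32.7,84; python3 puckfind.py w5 84; python3 go.py 626 233 172
```

```text
12.2167 [587.3 -32.3 171. ]
[ 478  120   34   50 1409] [496. 145.] cent [601.8 174.4  84. ] ext x [581.3 623.1] y [157.6 189.3] enc [602.3 178.1] 21.0 depthz 17.8
[ 218  168   65   64 3287] [250. 200.] cent [586.6 -32.4  84. ] ext x [560.2 614.2] y [-59.7  -6.4] enc [587.  -32.4] 27.4 depthz 83.8
t 12.27 pos [587.1 -32.3 170.5] yt 72.82 w 85.8 F [-0.5  0.1 -0.4] | turn 0.000 shift [ 41.2 265.   -1.5] rows>=7 q6 -1.35 q6 end~-0.91
```

View pics/w5m.png

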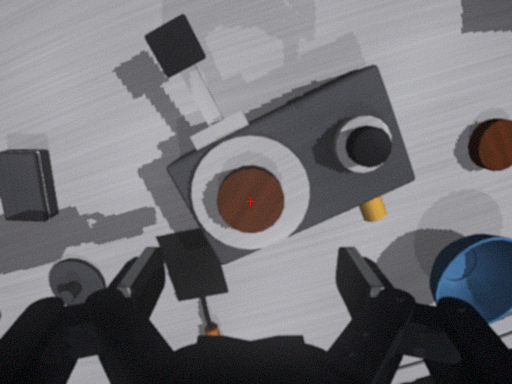

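The first puck is on the plate at (250,200), 1.3 mm from its centre. On to puck 2.

>>> step_arm --steps '[[[1, 10, 0, 0, 1], [3, 20, 0, 0, 1], [5, 35, 0, 0, 1], [6, 40, 0, 0, 1], [6, 40, 0, 0, 1], [6, 40, 0, 0, 1], [6, 35, 0, 0, 1], [4, 25, 0, 0, 1], [3, 15, 0, 0, 1], [1, 5, 0, 0, 1], [0, 0, 0, 0, 1], [0, 0, 0, 0, 1], [0, 0, 0, 0, 1], [0, 0, 0, 0, 1]]]'

```text
t: 13.43
ee_pos: [627.2, 231.2, 172.0]
eef_rot: [[-0.955, 0.297, -0.0], [0.297, 0.955, -0.0], [0.0, -0.0, -1.0]]
wrist_force: [0.2, -0.2, 0.2]
grip_width: 85.5
```

```bash
python3 wr.py w6 626,233,18; python3 puckfind.py w6 18; python3 go.py 626 233 172
```

```text
13.4333 [627.2 231.2 172. ]
[ 228  154   51   51 2044] [253. 179.] cent [626.3 234.3  18. ] ext x [600.  653.5] y [208.  260.5] enc [626.8 234.3] 26.9 depthz 17.8
t 13.48 pos [627.3 231.4 172.1] yt 72.72 w 85.4 F [-1.3 -1.  -0.6] | turn 0.000 shift [1.7 1.1 0.1] rows>=1 q6 -0.93 q6 end~-0.91
```

View pics/w6m.png

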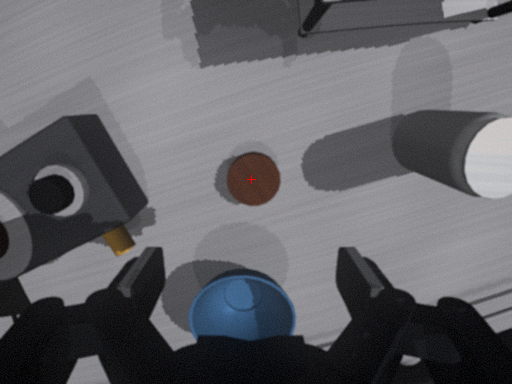

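Puck 2 is at pixel (253,179), which gives (626.5, 234.3). Descending.

>>> step_arm --steps '[[[1.6, 2.6, 20, 0, 1], [0, 0, 35, 0, 1], [0, 0, 35, 0, 1], [0, 0, 35, 0, 1], [0, 0, 23, 0, 1], [0, 0, 13, 0, 1], [0, 0, 6, 0, 1], [0, 0, 0, 0, 1], [0, 0, 0, 0, 1], [0, 0, 0, 0, 0.6], [0, 0, 0, 0, 0.3], [0, 0, 0, 0, 0.3], [0, 0, 0, 0, 0.3], [0, 0, 0, 0, 0.3], [0, 0, 0, 0, 0.3], [0, 0, 0, 0, 0.3]]]' --newtons 40

```text
t: 14.82
ee_pos: [627.4, 236.2, 7.0]
eef_rot: [[-0.955, 0.295, 0.003], [0.295, 0.955, 0.001], [-0.003, 0.002, -1.0]]
wrist_force: [-0.4, -0.6, 5.3]
grip_width: 53.8
```

>>> step_arm --steps '[[[0, 0, -10, 0, 0.3], [0, 0, -25, 0, 0.3], [0, 0, -35, 0, 0.3], [0, 0, -35, 0, 0.3], [0, 0, -35, 0, 0.3], [0, 0, -20, 0, 0.3], [0, 0, -5, 0, 0.3], [0, 0, 0, 0, 0.3], [0, 0, 0, 0, 0.3], [0, 0, 0, 0, 0.3], [0, 0, 0, 0, 0.3]]]'

```text
t: 15.73
ee_pos: [625.3, 235.5, 167.5]
eef_rot: [[-0.955, 0.295, -0.004], [0.295, 0.955, -0.001], [0.003, -0.002, -1.0]]
wrist_force: [0.0, 0.6, -1.0]
grip_width: 53.9
```

```bash
python3 wr.py w7 626,233,18; python3 held.py w7 183; python3 go.py 587 -32.5 173
```

```text
15.7333 [625.3 235.5 167.5]
[ 196  210  108   96 7937] ell [622.4 236.3] [50.4 51.4] enc [622.4 236.3] 26.49958610534668 tool [  3.1  -0.1 -15.5] depth z [177.5 178.3 179. ]
t 15.78 pos [625.6 235.6 167.7] yt 72.82 w 53.7 F [ 0.2  0.  -1. ] | turn 0.000 shift [ -42.3 -267.5   -4.8] rows>=7 q6 -0.93 q6 end~-1.33
```

View pics/w7m.png

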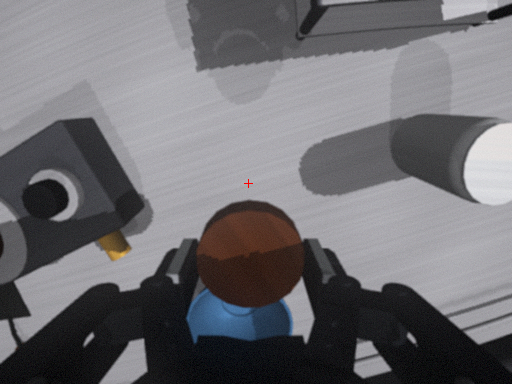

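```bash
python3 held.py w7 178.5; python3 held.py w7 179.5
```

```text
[ 196  210  108   96 7937] ell [624.8 235.6] [52.2 53.2] enc [624.8 235.6] 27.43694496154785 tool [  0.6  -0.1 -11. ] depth z [177.5 178.3 179. ]
[ 196  210  108   96 7937] ell [624.2 235.7] [51.8 52.8] enc [624.2 235.7] 27.228668212890625 tool [  1.2  -0.1 -12. ] depth z [177.5 178.3 179. ]
```

>>> step_arm --steps '[[[-1, -7, 0, 0, 0.3], [-3, -18, 0, 0, 0.3], [-5, -32, 0, 0, 0.3], [-6, -38, 0, 0, 0.3], [-6, -38, 0, 0, 0.3], [-6, -38, 0, 0, 0.3], [-6, -38, 0, 0, 0.3], [-5, -30, 0, 0, 0.3], [-3, -18, 0, 0, 0.3], [-2, -10, 0, 0, 0.3], [0, 0, 10, 0, 0.3], [0, 0, 20, 0, 0.3], [0, 0, 20, 0, 0.3], [0, 0, 14, 0, 0.3], [0, 0, 5, 0, 0.3], [0, 0, 0, 0, 0.3], [0, 0, 0, 0, 0.3], [0, 0, 0, 0, 0.3], [0, 0, 0, 0, 0.3]]]'

```text
t: 17.37
ee_pos: [589.4, -31.7, 101.9]
eef_rot: [[-0.955, 0.295, 0.002], [0.295, 0.955, -0.0], [-0.002, 0.001, -1.0]]
wrist_force: [-0.2, -0.5, 0.7]
grip_width: 54.0
```

```bash
python3 go.py 587.9 -32.7 91
```

```text
t 17.37 pos [589.4 -31.7 101.9] yt 72.84 w 54.0 F [-0.2 -0.5  0.7] | turn 0.000 shift [ 1.2 -1.4 10.9] rows>=1 q6 -1.34 q6 end~-1.33
```

>>> step_arm --steps '[[[0.5, -1.2, 4, 0, 0.3], [0, 0, 4, 0, 0.3], [0, 0, 2, 0, 0.3], [0, 0, 0.5, 0, 0.3], [0, 0, 0, 0, 0.3], [0, 0, 0, 0, 0.3], [0, 0, 0, 0, 0.3]]]'

```text
t: 17.95
ee_pos: [587.6, -33.0, 91.0]
eef_rot: [[-0.955, 0.295, -0.0], [0.295, 0.955, 0.0], [0.0, 0.0, -1.0]]
wrist_force: [-3.3, -1.5, 5.4]
grip_width: 53.9
```

>>> step_arm --steps '[[[0, 0, 0, 0, 0.8], [0, 0, 0, 0, 1], [0, 0, 0, 0, 1], [0, 0, 0, 0, 1], [0, 0, -5, 0, 1], [0, 0, -15, 0, 1], [0, 0, -30, 0, 1], [0, 0, -30, 0, 1], [0, 0, 0, 0, 1], [0, 0, 0, 0, 1], [0, 0, 0, 0, 1]]]'

```text
t: 18.87
ee_pos: [587.4, -32.9, 170.1]
eef_rot: [[-0.955, 0.295, -0.001], [0.295, 0.955, 0.0], [0.001, -0.0, -1.0]]
wrist_force: [0.6, 0.6, -0.0]
grip_width: 85.4
```

```bash
python3 wr.py w8 588,-32.7,102; python3 puckfind.py w8 102; python3 - <<'E'
from h import *
c=save('side','s5'); im=cv2.resize(c['color'][150:250,220:340],None,fx=4,fy=4,interpolation=cv2.INTER_CUBIC); cv2.imwrite('pics/s5z.png',im[:,:,::-1])
E
python3 go.py 652 -280 172
```

```text
18.8667 [587.4 -32.9 170.1]
[ 215  174   71   68 3862] [250. 207.] cent [586.5 -33.  102. ] ext x [560.5 614.5] y [-60.2  -6.7] enc [586.6 -32.2] 28.5 depthz 101.8
t 18.97 pos [586.9 -32.9 169. ] yt 72.82 w 85.8 F [-0.6  1.4  0.1] | turn 0.000 shift [-135.2 -216.9   -3.2] rows>=7 q6 -1.35 q6 end~-1.68
```

View pics/w8m.png

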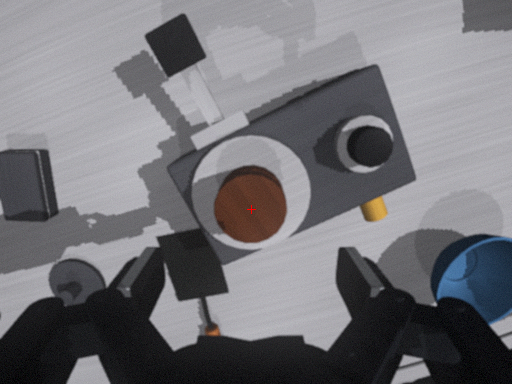

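View pics/s5z.png

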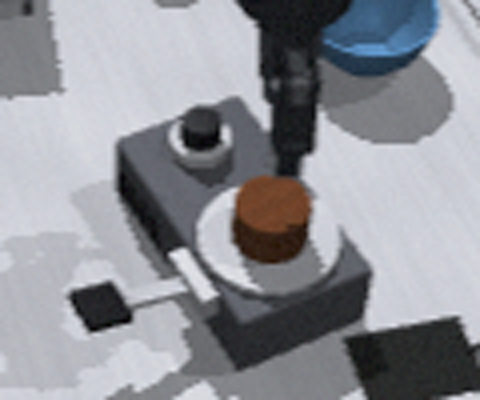

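Two pucks are stacked, top centre (586.6, −32.8) at height 102. Next is the cap.

>>> step_arm --steps '[[[-5, -8, 0, 0, 1], [-12, -20, 0, 0, 1], [-18, -29, 0, 0, 1], [-20, -33, 0, 0, 1], [-20, -33, 0, 0, 1], [-20, -33, 0, 0, 1], [-18, -29, 0, 0, 1], [-13, -20, 0, 0, 1], [-7, -10, 0, 0, 1], [-2, -2, 0, 0, 1], [0, 0, 0, 0, 1], [0, 0, 0, 0, 1], [0, 0, 0, 0, 1], [0, 0, 0, 0, 1]]]'

```text
t: 20.13
ee_pos: [652.6, -278.5, 170.6]
eef_rot: [[-0.956, 0.294, -0.0], [0.294, 0.956, 0.0], [0.0, 0.0, -1.0]]
wrist_force: [0.1, 0.4, -0.9]
grip_width: 85.7
```

```bash
python3 wr.py w9 652,-280,8 652,-280,30;  python3 go.py 652 -280 172; python3 - <<'E'
from h import *
save('top','t2')
E
```

```text
20.1333 [ 652.6 -278.5  170.6]
t 20.18 pos [ 652.7 -278.7  170.7] yt 72.92 w 85.0 F [0.3 0.6 0. ] | turn 0.000 shift [ 0.3 -1.5 -1.3] rows>=1 q6 -1.69 q6 end~-1.68
```

View pics/w9m.png

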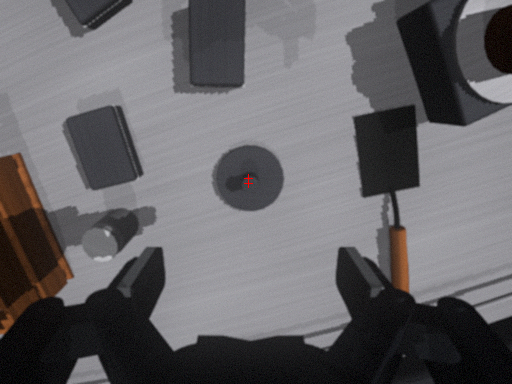

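View pics/t2.png

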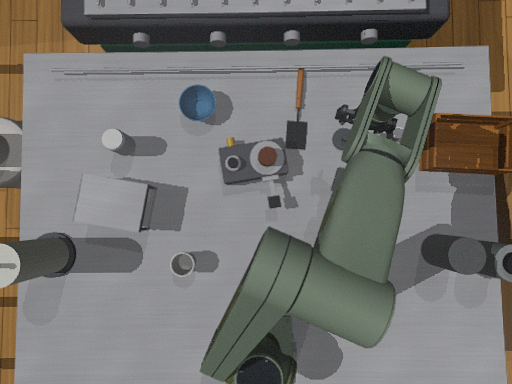

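```bash
cat > cap.py <<'E'
import sys
from h import *
from scipy.optimize import least_squares
name,x0,y0,z,thr=sys.argv[1],*map(float,sys.argv[2:6])
c=dict(np.load(f'pics/{name}.npz')); T=np.load(f'pics/{name}_T.npz')['T']
g=cv2.cvtColor(c['color'],cv2.COLOR_RGB2GRAY); X=bydepth(c,np.stack(np.meshgrid(np.arange(512),np.arange(384)),-1).reshape(-1,2),T).reshape(384,512,3)
m=((g<thr)&(np.hypot(X[...,0]-x0,X[...,1]-y0)<55)&(np.abs(X[...,2]-z)<28)).astype(np.uint8)
n,l,st,ce=cv2.connectedComponentsWithStats(m); i=1+np.argmax(st[1:,4])
cnt,_=cv2.findContours((l==i).astype(np.uint8),0,1); W=onplane(c,max(cnt,key=len).reshape(-1,2),z,T)[:,:2]
r=least_squares(lambda p:np.hypot(W[:,0]-p[0],W[:,1]-p[1])-p[2],[x0,y0,36],loss='soft_l1')
print(st[i],ce[i],'circle',np.round(r.x,1),'res',np.abs(r.fun).mean().round(2),'z',np.median(X[l==i][:,2]).round(1))
k=(l==i)&(X[...,2]>z+15)
print('knob',k.sum(),np.round(X[k].mean(0),1) if k.any() else '')
E
python3 cap.py w9 652 -280 8 90; python3 cap.py w9 652 -280 8 80
```

```text
[ 214  145   69   66 3466] [248.65406809 177.62463935] circle [ 651.8 -280.2   35.2] res 0.4 z 7.8
knob 256 [ 652.  -278.5   29.3]
[ 216  146   67   64 3349] [248.93968349 177.58077038] circle [ 651.8 -279.8   34.5] res 0.37 z 7.9
knob 256 [ 652.  -278.5   29.3]
```

The cap is at pixel (249,178), which gives (651.8, −280), with its knob at (652, −279). Descending to grip the knob.

>>> step_arm --steps '[[[0.5, -1.4, 20, 0, 1], [0, 0, 35, 0, 1], [0, 0, 35, 0, 1], [0, 0, 35, 0, 1], [0, 0, 22, 0, 1], [0, 0, 10, 0, 1], [0, 0, 3, 0, 1], [0, 0, 0, 0, 1], [0, 0, 0, 0, 0.6], [0, 0, 0, 0, 0.3], [0, 0, 0, 0, 0], [0, 0, 0, 0, 0], [0, 0, 0, 0, 0], [0, 0, 0, 0, 0], [0, 0, 0, 0, 0], [0, 0, 0, 0, 0], [0, 0, 0, 0, 0]]]' --newtons 40

```text
t: 21.65
ee_pos: [652.3, -281.1, 11.2]
eef_rot: [[-0.955, 0.295, 0.001], [0.295, 0.955, 0.0], [-0.001, 0.001, -1.0]]
wrist_force: [-0.3, 2.8, 6.3]
grip_width: 16.4
```

```bash
python3 go.py 652 -280 172
```

```text
t 21.65 pos [ 652.3 -281.1   11.2] yt 72.81 w 16.4 F [-0.3  2.8  6.3] | turn 0.000 shift [   0.4    1.  -160.8] rows>=5 q6 -1.69 q6 end~-1.68
```

>>> step_arm --steps '[[[0, 0, -8, 0, 0], [0, 0, -20, 0, 0], [0, 0, -35, 0, 0], [0, 0, -35, 0, 0], [0, 0, -35, 0, 0], [0, 0, -22, 0, 0], [0, 0, -5, 0, 0], [0, 0, 0, 0, 0], [0, 0, 0, 0, 0], [0, 0, 0, 0, 0], [0, 0, 0, 0, 0]]]'

```text
t: 22.57
ee_pos: [650.6, -280.9, 167.3]
eef_rot: [[-0.955, 0.295, -0.005], [0.295, 0.955, 0.002], [0.005, 0.001, -1.0]]
wrist_force: [-0.5, -0.4, -2.6]
grip_width: 16.4
```

```bash
python3 wr.py w10 587,-33,102;  python3 go.py 587 -33 172; python3 cap.py w10 652 -280 168 70
```

```text
22.5667 [ 650.6 -280.9  167.3]
t 22.62 pos [ 650.9 -281.   167.7] yt 72.82 w 16.3 F [-0.6 -0.1 -2.9] | turn 0.000 shift [134.3 218.   -3.6] rows>=7 q6 -1.69 q6 end~-1.33
[ 186  219  119   80 4013] [241.50411164 253.15275355] circle [ 653.7 -283.8   20.1] res 4.37 z 177.9
knob 1646 [ 647.5 -280.   187.5]
```

View pics/w10m.png

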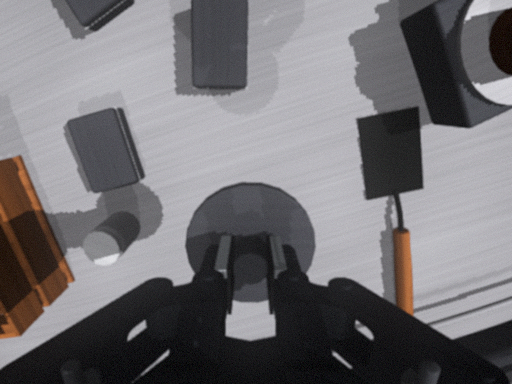

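```bash
python3 - <<'E'
from h import *
c=dict(np.load('pics/w10.npz')); T=np.load('pics/w10_T.npz')['T']; Tt=T@np.linalg.inv(c['mount'])
W=onplane(c,[[187,243],[315,243],[250,182],[205,198],[296,198]],164.2,T)
L=(W-Tt[:3,3])@Tt[:3,:3]; print(np.round(L,1))
from scipy.optimize import least_squares
print(least_squares(lambda p:np.hypot(L[:,0]-p[0],L[:,1]-p[1])-36,[0,0]).x)
E
```

```text
[[  2.9 -34.6   3.1]
 [  2.8  34.9   3.2]
 [ 36.9  -0.4   3.3]
 [ 28.4 -23.6   3.3]
 [ 28.4  23.4   3.3]]
[0.92854857 0.06112728]
```

>>> step_arm --steps '[[[4, 7, 0, 0, 0], [9, 15, 0, 0, 0], [14, 23, 0, 0, 0], [18, 29, 0, 0, 0], [18, 30, 0, 0, 0], [18, 30, 0, 0, 0], [18, 29, 0, 0, 0], [14, 23, 0, 0, 0], [11, 18, 0, 0, 0], [6, 10, 0, 0, 0], [3, 4, 0, 0, 0], [0, 0, 8, 0, 0], [0, 0, 15, 0, 0], [0, 0, 15, 0, 0], [0, 0, 6, 0, 0], [0, 0, 2, 0, 0], [0, 0, 0, 0, 0], [0, 0, 0, 0, 0], [0, 0, 0, 0, 0], [0, 0, 0, 0, 0]]]'

```text
t: 24.28
ee_pos: [589.7, -34.0, 125.1]
eef_rot: [[-0.955, 0.296, 0.002], [0.296, 0.955, -0.0], [-0.002, 0.0, -1.0]]
wrist_force: [0.9, -0.3, -3.0]
grip_width: 16.5
```

```bash
python3 go.py 588 -33.1 113
```

```text
t 24.28 pos [589.7 -34.  125.1] yt 72.81 w 16.5 F [ 0.9 -0.3 -3. ] | turn 0.000 shift [ 1.9  0.4 12.1] rows>=1 q6 -1.35 q6 end~-1.33
```

>>> step_arm --steps '[[[1, 0.4, 4, 0, 0], [0, 0, 4, 0, 0], [0, 0, 2, 0, 0], [0, 0, 1, 0, 0], [0, 0, 0, 0, 0], [0, 0, 0, 0, 0], [0, 0, 0, 0, 0]]]'

```text
t: 24.87
ee_pos: [588.2, -33.0, 113.3]
eef_rot: [[-0.955, 0.295, -0.0], [0.295, 0.955, 0.0], [0.0, 0.0, -1.0]]
wrist_force: [-0.8, 0.7, -0.6]
grip_width: 16.5
```

```bash
python3 go.py 588 -33.1 113
```

```text
t 24.87 pos [588.2 -33.  113.3] yt 72.83 w 16.5 F [-0.8  0.7 -0.6] | turn 0.000 shift [ 0.2 -0.1  0.3] rows>=1 q6 -1.35 q6 end~-1.33
```

>>> step_arm --steps '[[[0, 0, 1, 0, 0], [0, 0, 0, 0, 0], [0, 0, 0, 0, 0.3], [0, 0, 0, 0, 0.6], [0, 0, 0, 0, 0.6], [0, 0, 0, 0, 0.6], [0, 0, -5, 0, 0.6], [0, 0, -15, 0, 0.6], [0, 0, -25, 0, 0.6], [0, 0, -25, 0, 1], [0, 0, 0, 0, 1], [0, 0, 0, 0, 1], [0, 0, 0, 0, 1]]]'

```text
t: 25.95
ee_pos: [587.9, -33.0, 182.0]
eef_rot: [[-0.955, 0.295, -0.001], [0.295, 0.955, 0.0], [0.001, -0.0, -1.0]]
wrist_force: [-0.9, 0.3, -0.8]
grip_width: 85.5
```

```bash
python3 wr.py w11 587,-33,110 571,69,90; python3 cap.py w11 588 -33 110 90; python3 - <<'E'
from h import *
c=save('side','s6'); im=cv2.resize(c['color'][150:250,220:340],None,fx=4,fy=4,interpolation=cv2.INTER_CUBIC); cv2.imwrite('pics/s6z.png',im[:,:,::-1])
E
python3 go.py 571 68 170
```

```text
25.95 [587.9 -33.  182. ]
[ 204  161   92   88 6263] [249.65863005 204.29730161] circle [587.3 -33.6  34.8] res 0.33 z 109.9
knob 518 [587.  -32.8 131.2]
t 26.05 pos [587.5 -33.  181.1] yt 72.82 w 85.4 F [-0.6  0.4 -0.8] | turn 0.000 shift [45.5 91.7 11.1] rows>=3 q6 -1.35 q6 end~-1.15
```

View pics/w11m.png

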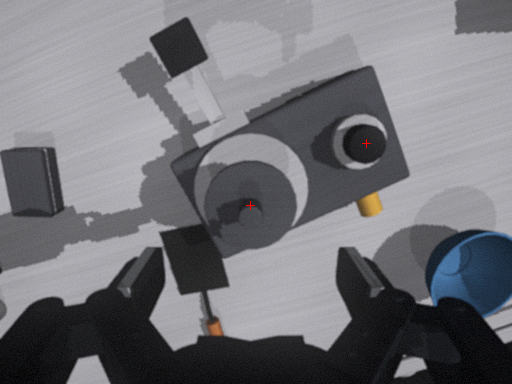

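View pics/s6z.png

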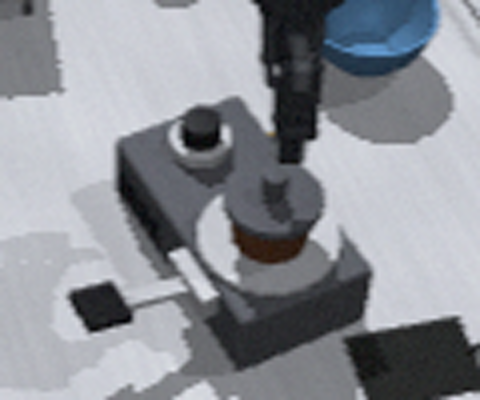

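The cap sits centred at (250,204), which gives (587.3, −33.5) at height 110. The igniter marker matches the black top at (366,143). Next: press the igniter.

>>> step_arm --steps '[[[5, 10, 0, 0, 0.5], [12, 24, 0, 0, 0], [14, 28, 0, 0, 0], [10, 20, 0, 0, 0], [4.5, 10, 0, 0, 0], [0, 0, 15, 0, 0], [0, 0, 25, 0, 0], [0, 0, 25, 0, 0], [0, 0, 14, 0, 0], [0, 0, 5, 0, 0], [0, 0, 0, 0, 0], [0, 0, 0, 0, 0], [0, 0, 0, 0, 0]]]'

```text
t: 27.13
ee_pos: [572.9, 68.3, 99.5]
eef_rot: [[-0.955, 0.295, 0.002], [0.295, 0.955, 0.0], [-0.002, 0.001, -1.0]]
wrist_force: [0.5, 0.8, 0.5]
grip_width: -0.2
```

```bash
python3 go.py 571 68.5 76
```

```text
t 27.13 pos [572.9  68.3  99.5] yt 72.81 w -0.2 F [0.5 0.8 0.5] | turn 0.000 shift [ 1.9 -0.4 23.4] rows>=1 q6 -1.17 q6 end~-1.15
```

>>> step_arm --steps '[[[1, 0, 5, 0, 0], [0, 0, 5, 0, 0], [0, 0, 5, 0, 0], [0, 0, 4, 0, 0], [0, 0, 3, 0, 0], [0, 0, 2, 0, 0], [0, 0, 0, 0, 0], [0, 0, 0, 0, 0]]]'

```text
t: 27.8
ee_pos: [571.8, 68.6, 76.0]
eef_rot: [[-0.955, 0.295, 0.002], [0.295, 0.955, 0.0], [-0.002, 0.001, -1.0]]
wrist_force: [-1.8, -0.2, 10.4]
grip_width: 0.1
```

>>> step_arm --steps '[[[0, 0, 2, 0, 0], [0, 0, 2, 0, 0], [0, 0, 1, 0, 0], [0, 0, 0, 0, 0], [0, 0, 0, 0, 0], [0, 0, 0, 0, 0]]]'

```text
t: 28.3
ee_pos: [572.0, 68.7, 75.6]
eef_rot: [[-0.955, 0.295, 0.005], [0.295, 0.955, 0.001], [-0.005, 0.002, -1.0]]
wrist_force: [-11.5, -1.7, 39.1]
grip_width: -0.4
```

The plunger is at its stop: pushing further raised the force to 39 N with almost no travel. Releasing.

>>> step_arm --steps '[[[0, 0, -3, 0, 0], [0, 0, -10, 0, 0], [0, 0, -25, 0, 0], [0, 0, -35, 0, 0], [0, 0, -35, 0, 0], [0, 0, -35, 0, 0.5], [0, 0, 0, 0, 1], [0, 0, 0, 0, 1], [0, 0, 0, 0, 1]]]'

```text
t: 29.05
ee_pos: [570.3, 68.4, 211.4]
eef_rot: [[-0.955, 0.295, -0.002], [0.295, 0.955, -0.0], [0.001, -0.001, -1.0]]
wrist_force: [0.3, 0.9, 0.5]
grip_width: 47.8
```

```bash
python3 wr.py w12 587,-33,110 571,69,90; python3 cap.py w12 588 -33 110 90; python3 plate.py w12 120 70 | tail -n +2; python3 go.py 519 -268 230 -109
```

```text
29.05 [570.3  68.4 211.4]
[ 113  206   77   73 3903] [148.3054061  239.07353318] circle [585.5 -32.5  35. ] res 2.95 z 110.0
knob 363 [587.1 -31.8 130.8]
[455   0  57  53 937] [494.24332978  30.36926361] [495.5 313.2  90. ] [500.4 317.9  93.5]
[    0   261   512   123 33079] [259.44910668 342.21757006] [749.2  24.2  90. ] [560.4  77.4 288.7]
t 29.10 pos [570.   68.4 210.7] yt 72.82 w 55.4 F [0.5 0.4 0. ] | turn -3.110 shift [ 61.3 334.7 -19.1] rows>=26 q6 -1.17 q6 end~1.43
```

View pics/w12m.png

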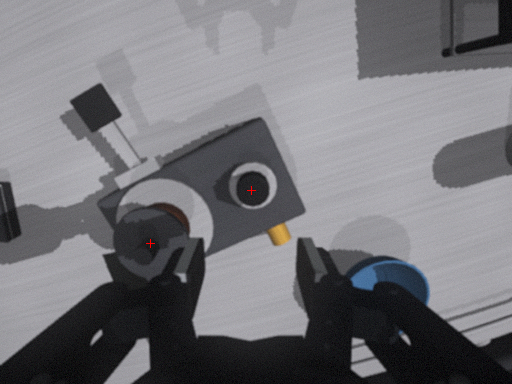

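The igniter is back up: its top coincides with the 90 mm marker at (252,190), and the cap still looks in place. On to the tins.

>>> step_arm --steps '[[[-2, -10, 0, 0, 1], [-4, -25, 0, 0, 1], [-5, -36, 0, 0, 1], [-6, -40, 0, 0, 1], [-6, -40, 0, 0, 1], [-6, -40, 0, 0, 1], [-6, -40, 0, 0, 1], [-5, -36, 0, 0, 1], [-5, -34, 0, 0, 1], [-3, -22, 0, 0, 1], [-2, -10, 0, 0, 1], [0, -4, 0, 0, 1], [0, 0, 0, 0, 1], [0, 0, 0, 0, 1], [0, 0, 0, 0, 1], [0, 0, 0, 0, 1]]]'

```text
t: 30.43
ee_pos: [519.5, -266.8, 212.3]
eef_rot: [[-0.956, 0.294, -0.0], [0.294, 0.956, 0.0], [0.0, 0.0, -1.0]]
wrist_force: [0.4, -0.9, -0.6]
grip_width: 85.3
```

```bash
cat > tin.py <<'E'
import sys
from h import *
name=sys.argv[1]; thr=float(sys.argv[2]); z=float(sys.argv[3]) if len(sys.argv)>3 else 28
c=dict(np.load(f'pics/{name}.npz')); T=np.load(f'pics/{name}_T.npz')['T']
g=cv2.cvtColor(c['color'],cv2.COLOR_RGB2GRAY); X=bydepth(c,np.stack(np.meshgrid(np.arange(512),np.arange(384)),-1).reshape(-1,2),T).reshape(384,512,3)
m=((np.abs(X[...,2]-z)<4)&(g<thr)).astype(np.uint8); m=cv2.morphologyEx(m,cv2.MORPH_OPEN,np.ones((3,3)))
n,l,st,ce=cv2.connectedComponentsWithStats(m)
for i in range(1,n):
    if st[i,4]<600: continue
    cnt,_=cv2.findContours((l==i).astype(np.uint8),0,1); W=onplane(c,max(cnt,key=len).reshape(-1,2),z,T)[:,:2]
    r=cv2.minAreaRect(W.astype(np.float32)); (a,b)=r[1]; ang=r[2] if a>b else r[2]+90
    print(st[i],ce[i].round(),'ctr',np.round(r[0],1),'size',np.round(sorted(r[1]),1),'long axis deg %.1f jaw %.1f'%(ang,ang-90),'centroid',np.round(onplane(c,np.argwhere(l==i)[:,::-1],z,T).mean(0)[:2],1),'z',np.median(X[l==i][:,2]).round(1))
E
python3 wr.py w13 518,-269,28 538,-398,28 422,-365,28; python3 tin.py w13 110;python3 tin.py w13 90
```

```text
30.4333 [ 519.5 -266.8  212.3]
[ 101   76   73   81 3146] [137. 117.] ctr [ 422.7 -365.4] size [50.9 75.9] long axis deg 13.7 jaw -76.3 centroid [ 422.1 -365.5] z 27.8
[ 227  140   45   66 2809] [248. 172.] ctr [ 517.7 -268.5] size [48.5 75. ] long axis deg 161.6 jaw 71.6 centroid [ 516.5 -268.4] z 27.7
[ 126  218   55   57 1479] [154. 241.] ctr [ 574.1 -408.8] size [50.9 75.5] long axis deg 176.0 jaw 86.0 centroid [ 564.6 -404.1] z 27.8
[ 101   76   73   81 3122] [137. 117.] ctr [ 422.9 -365.4] size [50.9 75.1] long axis deg 13.7 jaw -76.3 centroid [ 422.2 -365.4] z 27.8
[ 227  140   44   65 2761] [248. 172.] ctr [ 517.3 -268.7] size [47.8 74.4] long axis deg 161.6 jaw 71.6 centroid [ 516.3 -268.6] z 27.7
[ 126  218   55   57 1476] [154. 241.] ctr [ 574.1 -408.8] size [50.9 75.5] long axis deg 176.0 jaw 86.0 centroid [ 564.5 -404.1] z 27.8
```

View pics/w13m.png

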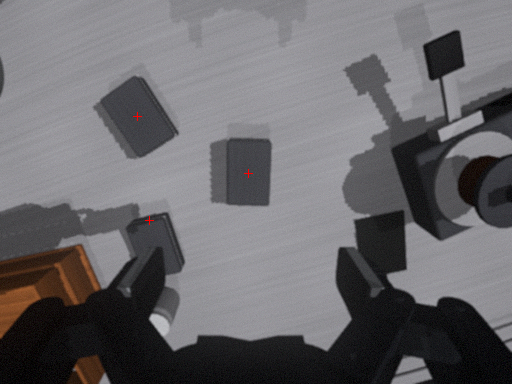

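Tin B is at pixel (248,172), which gives (517.6, −268.6) with the jaw at 71.6°. Tin C is at (137,117). Tin A is now near (154,241), which gives about (574, −409). It was (538, −398), so it has been knocked. I'll pick B first.

>>> step_arm --steps '[[[1.3, -2.3, 20, 0.022, 1], [0, 0, 38, 0, 1], [0, 0, 38, 0, 1], [0, 0, 38, 0, 1], [0, 0, 35, 0, 1], [0, 0, 22, 0, 1], [0, 0, 12, 0, 1], [0, 0, 6, 0, 1], [0, 0, 0, 0, 1], [0, 0, 0, 0, 1], [0, 0, 0, 0, 0.6], [0, 0, 0, 0, 0.3], [0, 0, 0, 0, 0.3], [0, 0, 0, 0, 0.3], [0, 0, 0, 0, 0.3], [0, 0, 0, 0, 0.3], [0, 0, 0, 0, 0.3]]]' --newtons 50

```text
t: 31.9
ee_pos: [518.1, -270.3, 4.7]
eef_rot: [[-0.949, 0.316, 0.002], [0.316, 0.949, -0.001], [-0.002, -0.0, -1.0]]
wrist_force: [-0.2, 1.4, 6.7]
grip_width: 49.0
```

>>> step_arm --steps '[[[0, 0, -10, 0, 0.3], [0, 0, -25, 0, 0.3], [0, 0, -35, 0, 0.3], [0, 0, -38, 0, 0.3], [0, 0, -38, 0, 0.3], [0, 0, -38, 0, 0.3], [0, 0, -30, 0, 0.3], [0, 0, -15, 0, 0.3], [0, 0, -5, 0, 0.3], [0, 0, 0, 0, 0.3], [0, 0, 0, 0, 0.3], [0, 0, 0, 0, 0.3]]]'

```text
t: 32.9
ee_pos: [516.3, -269.5, 235.3]
eef_rot: [[-0.949, 0.316, -0.004], [0.316, 0.949, 0.002], [0.004, 0.001, -1.0]]
wrist_force: [0.1, 0.5, -1.1]
grip_width: 49.1
```

```bash
python3 wr.py w14; python3 go.py 456 423 230 -10.3
```

```text
32.9 [ 516.3 -269.5  235.3]
t 32.95 pos [ 516.5 -269.5  235.2] yt 71.56 w 49.3 F [-0.7  0.5 -1.6] | turn 1.429 shift [ 670.6 -183.3    6.9] rows>=18 q6 -1.75 q6 end~0.93
```

View pics/w14m.png

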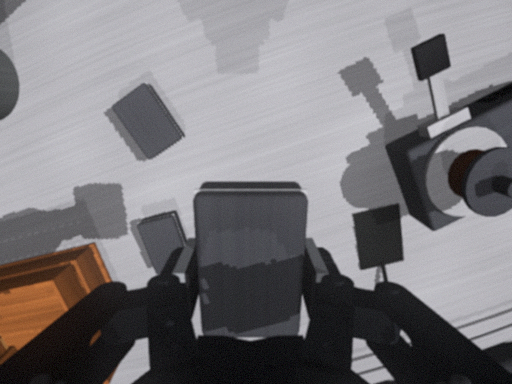

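The tin is held squarely, with its front edge at v≈188. I turn it next, then head to the caddy.

>>> step_arm --steps '[[[0, 0, -4, 0.06, 0.3], [0, 0, -4, 0.12, 0.3], [0, 0, -4, 0.12, 0.3], [0, 0, -4, 0.12, 0.3], [0, 0, -4, 0.12, 0.3], [0, 0, -4, 0.12, 0.3], [0, 0, -4, 0.12, 0.3], [0, 0, -4, 0.12, 0.3], [0, 0, -4, 0.12, 0.3], [0, 0, -4, 0.12, 0.3], [0, 0, 0, 0.12, 0.3], [0, 0, 0, 0.12, 0.3], [0, 0, 0, 0.05, 0.3], [0, 0, 0, 0, 0.3], [0, 0, 0, 0, 0.3]]]'

```text
t: 34.2
ee_pos: [517.0, -269.9, 276.0]
eef_rot: [[0.179, 0.984, -0.002], [0.984, -0.179, 0.001], [0.001, -0.002, -1.0]]
wrist_force: [0.1, -0.4, -1.4]
grip_width: 48.7
```

```bash
python3 go.py 450 370 280 -10.3; python3 - <<'E'
from h import *
c=dict(np.load('pics/w14.npz')); T=np.load('pics/w14_T.npz')['T']; Tt=T@np.linalg.inv(c['mount'])
g=cv2.cvtColor(c['color'],cv2.COLOR_RGB2GRAY)
W=onplane(c,[[194,192],[308,192],[196,250],[305,250],[202,336],[300,336]],258.6,T)
print(np.round((W-Tt[:3,3])@Tt[:3,:3],1))
v,u=np.mgrid[195:330,205:295]; P=bydepth(c,np.stack([u.ravel(),v.ravel()],1),T); print(np.percentile(P[:,2],[5,50,95]))
E
```

```text
t 34.20 pos [ 517.  -269.9  276. ] yt -10.28 w 48.7 F [ 0.1 -0.4 -1.4] | turn 0.000 shift [ 617.6 -180.4   -3.1] rows>=17 q6 -0.32 q6 end~0.87
[[ 39.3 -23.9 -23.2]
 [ 39.2  24.  -23.1]
 [ 12.3 -24.5 -23.3]
 [ 12.2  24.2 -23.2]
 [-35.8 -24.5 -23.5]
 [-35.9  24.7 -23.4]]
[257.50127967 258.50663613 259.48010391]
```

>>> step_arm --steps '[[[8, -2, 0, 0, 0.3], [18, -5, 0, 0, 0.3], [28, -8, 0, 0, 0.3], [36, -11, 0, 0, 0.3], [38, -11, 0, 0, 0.3], [38, -11, 0, 0, 0.3], [38, -11, 0, 0, 0.3], [38, -11, 0, 0, 0.3], [38, -11, 0, 0, 0.3], [38, -11, 0, 0, 0.3], [38, -11, 0, 0, 0.3], [38, -11, 0, 0, 0.3], [38, -11, 0, 0, 0.3], [38, -11, 0, 0, 0.3], [38, -11, 0, 0, 0.3], [38, -11, 0, 0, 0.3], [36, -11, 0, 0, 0.3], [25, -8, 0, 0, 0.3], [9, -4, 0, 0, 0.3], [1, -1, 0, 0, 0.3]]]'

```text
t: 35.87
ee_pos: [448.2, 371.6, 276.6]
eef_rot: [[0.176, 0.984, -0.001], [0.984, -0.176, -0.0], [-0.0, -0.001, -1.0]]
wrist_force: [0.4, -0.3, -1.3]
grip_width: 49.2
```

>>> step_arm --steps '[[[0, 0, 0, 0, 0.3], [0, 0, 0, 0, 0.3], [0, 0, 0, 0, 0.3], [0, 0, 0, 0, 0.3]]]'

```text
t: 36.2
ee_pos: [449.7, 368.3, 277.6]
eef_rot: [[0.182, 0.983, 0.0], [0.983, -0.182, 0.0], [0.0, 0.0, -1.0]]
wrist_force: [0.1, 0.6, -1.7]
grip_width: 48.9
```

```bash
python3 wr.py w15 456,423,110; python3 go.py 456 423 280 -10.3
```

```text
36.2 [449.7 368.3 277.6]
t 36.25 pos [449.7 368.5 277.6] yt -10.46 w 49.0 F [ 0.2  0.2 -1.1] | turn -0.003 shift [54.7 -3.6 -2.4] rows>=2 q6 0.85 q6 end~0.93
```

View pics/w15m.png

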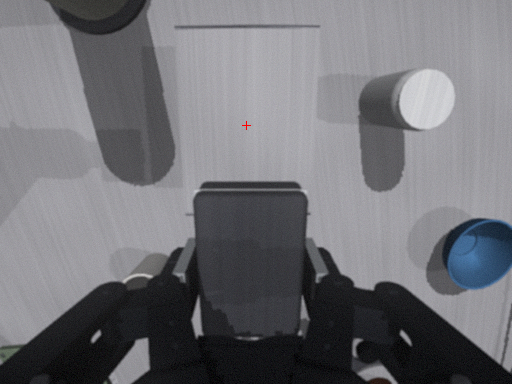

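The caddy top spans roughly u 176–320 and v 26–214, and I can see its far and near edges. I'll measure it by depth.

```bash
cat > caddy.py <<'E'
import sys
from h import *
name=sys.argv[1]
c=dict(np.load(f'pics/{name}.npz')); T=np.load(f'pics/{name}_T.npz')['T']
X=bydepth(c,np.stack(np.meshgrid(np.arange(512),np.arange(384)),-1).reshape(-1,2),T).reshape(384,512,3)
m=((np.abs(X[...,2]-110)<6)&(np.hypot(X[...,0]-456,X[...,1]-423)<130)).astype(np.uint8)
n,l,st,ce=cv2.connectedComponentsWithStats(m); i=1+np.argmax(st[1:,4]); 
cnt,_=cv2.findContours((l==i).astype(np.uint8),0,1); W=onplane(c,max(cnt,key=len).reshape(-1,2),110,T)[:,:2]
r=cv2.minAreaRect(W.astype(np.float32)); print(st[i],'z',np.median(X[l==i][:,2]),r)
q=onplane(c,np.argwhere(l==i)[:,::-1],110,T)[:,:2]
a=np.radians(79.7); ey=np.array([np.cos(a),np.sin(a)]); ex=np.array([ey[1],-ey[0]])
u,v=q@ex,q@ey
# edges: per-bin extents
b=np.arange(v.min(),v.max(),6)
lo=[u[(v>=k)&(v<k+6)].min() for k in b]; hi=[u[(v>=k)&(v<k+6)].max() for k in b]
print('x edges',np.round(lo,0),np.round(hi,0),'v range',v.min(),v.max())
uc=(np.median(lo)+np.median(hi))/2; print('uc',uc,'width',np.median(hi)-np.median(lo)); vc=(v.max()+v.min())/2
print('centre',ex*uc+ey*vc)
E
python3 caddy.py w15
```

```text
[  174    25   146   190 22055] z 109.87916716651165 ((456.81842041015625, 422.2337341308594), (192.0809326171875, 140.6330108642578), 79.57819366455078)
x edges [304. 304. 305. 304. 304. 305. 304. 305. 304. 304. 305. 304. 304. 304.
 304. 304. 304. 304. 304. 304. 304. 305. 304. 304. 304. 304. 304. 304.
 304. 305. 305. 304. 439.] [443. 443. 443. 443. 443. 443. 443. 443. 443. 444. 443. 443. 444. 444.
 443. 444. 444. 443. 444. 444. 444. 444. 444. 444. 443. 444. 444. 444.
 444. 444. 444. 444. 443.] v range 400.9232820885639 593.0028215024055
uc 373.8583476265834 width 139.39368127145946
centre [456.69172903 422.10781037]
```

>>> step_arm --steps '[[[5, 0, 0, 0, 0.3], [12, -1, 10, 0, 0.3], [16, -1, 20, 0, 0.3], [12, -0.9, 30, 0, 0.3], [5.4, 0, 30, 0, 0.3], [2, 0, 25, 0, 0.3], [0, 0, 20, 0, 0.3], [0, 0, 12, 0, 0.3], [0, 0, 6, 0, 0.3], [0, 0, 0, 0, 0.3], [0, 0, 0, 0, 0.3], [0, 0, 0, 0, 0.3], [0, 0, 0, 0, 0.3]]]'

```text
t: 37.33
ee_pos: [456.5, 422.4, 125.6]
eef_rot: [[0.18, 0.984, 0.002], [0.984, -0.18, 0.002], [0.002, 0.002, -1.0]]
wrist_force: [0.3, 0.0, -1.7]
grip_width: 48.9
```

```bash
python3 go.py 456.4 420.6 115 -10.4
```

```text
t 37.33 pos [456.5 422.4 125.6] yt -10.38 w 48.9 F [ 0.3  0.  -1.7] | turn 0.000 shift [-1.8  0.2 10.6] rows>=1 q6 0.91 q6 end~0.93
```

>>> step_arm --steps '[[[-1, 0, 4, 0, 0.3], [0, 0, 4, 0, 0.3], [0, 0, 2, 0, 0.3], [0, 0, 1, 0, 0.3], [0, 0, 0, 0, 0.3], [0, 0, 0, 0, 0.3], [0, 0, 0, 0, 0.3]]]'

```text
t: 37.92
ee_pos: [455.7, 420.6, 114.7]
eef_rot: [[0.18, 0.984, 0.0], [0.984, -0.18, 0.0], [0.0, 0.0, -1.0]]
wrist_force: [-1.8, -2.2, 7.2]
grip_width: 48.8
```

>>> step_arm --steps '[[[0, 0, 0, 0, 0.8], [0, 0, 0, 0, 1], [0, 0, 0, 0, 1], [0, 0, 0, 0, 1], [0, 0, -5, 0, 1], [0, 0, -20, 0, 1], [0, 0, -35, 0, 1], [0, 0, -38, 0, 1], [0, 0, -35, 0, 1], [0, 0, -17, 0, 1], [0, 0, 0, 0, 1], [0, 0, 0, 0, 1], [0, 0, 0, 0, 1]]]'

```text
t: 39.0
ee_pos: [455.2, 420.3, 262.0]
eef_rot: [[0.18, 0.984, -0.002], [0.984, -0.18, -0.002], [-0.002, -0.002, -1.0]]
wrist_force: [-0.2, 0.4, -0.9]
grip_width: 85.3
```

```bash
python3 wr.py w16 456.7,422.1,138; python3 tin.py w16 110 138; python3 go.py 422.5 -365.3 265 -76.3
```

```text
39.0 [455.2 420.3 262. ]
[ 224  147   55   78 4099] [251. 185.] ctr [456.3 421.3] size [49.4 74.3] long axis deg 79.6 jaw -10.4 centroid [456.5 422.6] z 137.7
t 39.05 pos [455.1 420.1 261.4] yt -10.37 w 85.2 F [ 0.4  0.5 -0.2] | turn 1.151 shift [-217.7  755.4   -1.6] rows>=20 q6 0.91 q6 end~0.62
```

View pics/w16m.png

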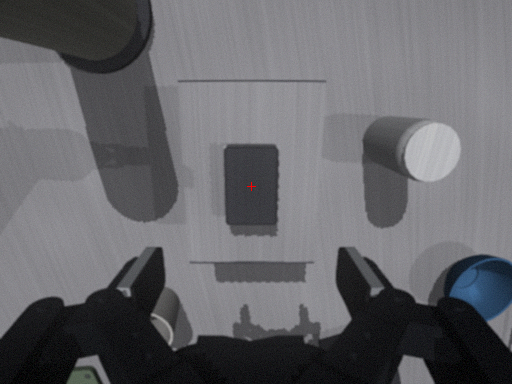

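Tin 1 sits at (251,185), which gives (456.4, 422), long axis 79.6°. That matches the caddy. Next is tin C.

>>> step_arm --steps '[[[0, 0, 0, 0.06, 1], [0, 0, 0, 0.12, 1], [0, 0, 0, 0.12, 1], [0, 0, 0, 0.12, 1], [0, 0, 0, 0.12, 1], [0, 0, 0, 0.12, 1], [0, 0, 0, 0.12, 1], [0, 0, 0, 0.12, 1], [0, 0, 0, 0.12, 1], [0, 0, 0, 0.12, 1], [0, 0, 0, 0.011, 1], [0, 0, 0, 0, 1]]]'

```text
t: 40.05
ee_pos: [455.4, 420.4, 261.7]
eef_rot: [[0.971, 0.239, -0.002], [0.239, -0.971, -0.002], [-0.003, 0.001, -1.0]]
wrist_force: [-0.3, 0.1, 0.2]
grip_width: 85.3
```

```bash
python3 go.py 422.5 -365.3 220 -76.3
```

```text
t 40.05 pos [455.4 420.4 261.7] yt -76.18 w 85.3 F [-0.3  0.1  0.2] | turn 0.002 shift [-217.9  755.5   43.3] rows>=20 q6 2.06 q6 end~0.62
```

>>> step_arm --steps '[[[-3, 10, 0, 0, 1], [-7, 25, 0, 0, 1], [-10, 35, 0, 0, 1], [-11, 38, 0, 0, 1], [-11, 38, 0, 0, 1], [-11, 38, 0, 0, 1], [-11, 38, 0, 0, 1], [-11, 38, 0, 0, 1], [-11, 38, 0, 0, 1], [-11, 38, 0, 0, 1], [-11, 38, 0, 0, 1], [-11, 38, 0, 0, 1], [-11, 38, 0, 0, 1], [-11, 38, 0, 0, 1], [-11, 38, 0, 0, 1], [-11, 38, 0, 0, 1], [-11, 38, 0, 0, 1], [-11, 38, 0, 0, 1], [-11, 38, 0, 0, 1], [-9, 32, 0, 0, 1]]]'

```text
t: 41.72
ee_pos: [423.0, -320.2, 263.0]
eef_rot: [[0.971, 0.237, -0.001], [0.237, -0.971, -0.0], [-0.001, 0.0, -1.0]]
wrist_force: [0.1, 0.4, 1.1]
grip_width: 85.3
```

>>> step_arm --steps '[[[-7, 25, 10, 0, 1], [-5, 15, 20, 0, 1], [0, 5, 10, 0, 1], [0, 0, 0, 0, 1], [0, 0, 0, 0, 1], [0, 0, 0, 0, 1], [0, 0, 0, 0, 1]]]'

```text
t: 42.3
ee_pos: [424.0, -363.3, 224.5]
eef_rot: [[0.971, 0.238, 0.002], [0.238, -0.971, -0.001], [0.001, 0.001, -1.0]]
wrist_force: [-0.3, -0.2, 0.3]
grip_width: 85.1
```

```bash
python3 wr.py w17 422.5,-365.3,28; python3 tin.py w17 110 28; python3 go.py 422.5 -365.3 220 -76.3
```

```text
42.3 [ 424.  -363.3  224.5]
[ 293    5   66   84 3416] [325.  47.] ctr [ 575.3 -409.4] size [50.  75.9] long axis deg 176.3 jaw 86.3 centroid [ 575.8 -409.3] z 27.8
[ 232  141   43   63 2649] [253. 172.] ctr [ 424.3 -367.1] size [49.3 74.3] long axis deg 13.2 jaw -76.8 centroid [ 425.  -366.7] z 27.7
t 42.35 pos [ 424.1 -363.4  224.5] yt -76.22 w 85.4 F [ 0.7 -0.9  0.1] | turn 0.001 shift [-2.   1.5  4.5] rows>=1 q6 0.6 q6 end~0.62
```

View pics/w17m.png

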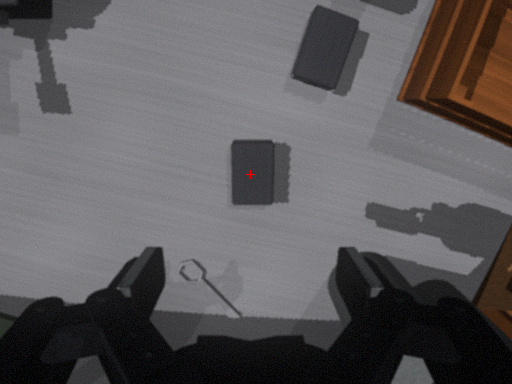

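>>> step_arm --steps '[[[-0.3, 3.5, 20, 0.008, 1], [0, 0, 38, 0, 1], [0, 0, 38, 0, 1], [0, 0, 38, 0, 1], [0, 0, 38, 0, 1], [0, 0, 30, 0, 1], [0, 0, 13, 0, 1], [0, 0, 6, 0, 1], [0, 0, 0, 0, 1], [0, 0, 0, 0, 1], [0, 0, 0, 0, 0.6], [0, 0, 0, 0, 0.3], [0, 0, 0, 0, 0.3], [0, 0, 0, 0, 0.3], [0, 0, 0, 0, 0.3], [0, 0, 0, 0, 0.3], [0, 0, 0, 0, 0.3]]]' --newtons 50

```text
t: 43.77
ee_pos: [424.7, -368.1, 3.8]
eef_rot: [[0.974, 0.229, 0.002], [0.229, -0.974, -0.001], [0.002, 0.002, -1.0]]
wrist_force: [-0.4, 0.3, 5.1]
grip_width: 49.0
```

>>> step_arm --steps '[[[0, 0, -10, 0, 0.3], [0, 0, -25, 0, 0.3], [0, 0, -35, 0, 0.3], [0, 0, -38, 0, 0.3], [0, 0, -38, 0, 0.3], [0, 0, -38, 0, 0.3], [0, 0, -38, 0, 0.3], [0, 0, -30, 0, 0.3], [0, 0, -15, 0, 0.3], [0, 0, 0, 0, 0.3], [0, 0, 0, 0, 0.3], [0, 0, 0, 0, 0.3]]]'

```text
t: 44.77
ee_pos: [423.2, -366.9, 267.8]
eef_rot: [[0.973, 0.229, -0.002], [0.229, -0.973, 0.002], [-0.002, -0.003, -1.0]]
wrist_force: [-0.3, 0.3, -1.0]
grip_width: 49.5
```

```bash
python3 wr.py w18; python3 go.py 450 340 280 -10.4
```

```text
44.7667 [ 423.2 -366.9  267.8]
t 44.82 pos [ 423.2 -366.9  267.3] yt -76.78 w 49.4 F [ 0.3  0.2 -1.8] | turn -1.159 shift [ 700.1 -101.3  -10.8] rows>=18 q6 0.61 q6 end~0.83
```

View pics/w18m.png

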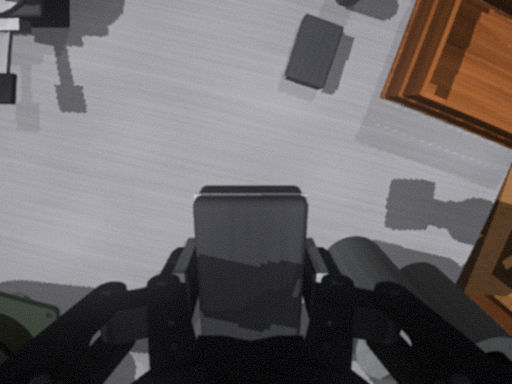

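```bash
cat > tinheld.py <<'E'
import sys
from h import *
c=dict(np.load(f'pics/{sys.argv[1]}.npz')); M=np.array(c['mount']); h=float(sys.argv[2])
g=cv2.cvtColor(c['color'],cv2.COLOR_RGB2GRAY).astype(float)[:,215:290].mean(1)
print(np.round(g[178:202]),np.round(g[325:345]))
for v in (188,190,192,194,196,335,337,339): print(v,np.round(onplane(c,[[250,v]],-h,M),1))
E
python3 tinheld.py w14 23.3; python3 tinheld.py w18 24.2
```

```text
[189. 189. 178. 132.  77.  53.  53.  54.  52.  55.  85. 119. 113.  80.
  56.  52.  56.  62.  68.  73.  74.  75.  75.  76.] [52. 53. 57. 60. 62. 64. 67. 69. 71. 69. 61. 57. 63. 65. 53. 34. 21. 16.
 16. 15.]
188 [[ 41.   -0.3 -23.3]]
190 [[ 40.2  -0.3 -23.3]]
192 [[ 39.3  -0.3 -23.3]]
194 [[ 38.4  -0.4 -23.3]]
196 [[ 37.5  -0.4 -23.3]]
335 [[-35.1  -0.4 -23.3]]
337 [[-36.4  -0.4 -23.3]]
339 [[-37.7  -0.4 -23.3]]
[165. 165. 165. 166. 167. 167. 155. 115.  65.  45.  45.  46.  45.  45.
  63.  93. 101.  77.  52.  45.  47.  52.  56.  60.] [43. 45. 47. 49. 52. 54. 56. 57. 57. 54. 49. 41. 33. 26. 21. 15. 12. 12.
 12. 10.]
188 [[ 41.5   0.3 -24.2]]
190 [[ 40.6   0.3 -24.2]]
192 [[ 39.8   0.3 -24.2]]
194 [[ 38.9   0.3 -24.2]]
196 [[ 38.    0.3 -24.2]]
335 [[-34.1   0.2 -24.2]]
337 [[-35.4   0.2 -24.2]]
339 [[-36.7   0.2 -24.2]]
```

>>> step_arm --steps '[[[0, 0, -2, -0.06, 0.3], [0, 0, -2, -0.12, 0.3], [0, 0, -2, -0.12, 0.3], [0, 0, -2, -0.12, 0.3], [0, 0, -2, -0.12, 0.3], [0, 0, 0, -0.12, 0.3], [0, 0, 0, -0.12, 0.3], [0, 0, 0, -0.12, 0.3], [0, 0, 0, -0.12, 0.3], [0, 0, 0, -0.12, 0.3], [0, 0, 0, -0.019, 0.3], [0, 0, 0, 0, 0.3], [0, 0, 0, 0, 0.3]]]'

```text
t: 45.9
ee_pos: [423.8, -367.4, 278.2]
eef_rot: [[0.182, 0.983, -0.001], [0.983, -0.182, 0.001], [0.001, -0.002, -1.0]]
wrist_force: [-0.9, -1.0, -1.3]
grip_width: 49.1
```

```bash
python3 go.py 456.6 422.5 275 -10.4
```

```text
t 45.90 pos [ 423.8 -367.4  278.2] yt -10.51 w 49.1 F [-0.9 -1.  -1.3] | turn -0.002 shift [ 782.8 -110.3    4.3] rows>=20 q6 -0.55 q6 end~0.93
```

>>> step_arm --steps '[[[10, -1.4, 0, 0, 0.3], [22, -3.1, 0, 0, 0.3], [32, -4.5, 0, 0, 0.3], [36, -5.1, 0, 0, 0.3], [36, -5.1, 0, 0, 0.3], [36, -5.1, 0, 0, 0.3], [36, -5.1, 0, 0, 0.3], [36, -5.1, 0, 0, 0.3], [36, -5.1, 0, 0, 0.3], [36, -5.1, 0, 0, 0.3], [36, -5.1, 0, 0, 0.3], [36, -5.1, 0, 0, 0.3], [36, -5.1, 0, 0, 0.3], [36, -5.1, 0, 0, 0.3], [36, -5.1, 0, 0, 0.3], [36, -5.1, 0, 0, 0.3], [36, -5.1, 0, 0, 0.3], [36, -5.1, 0, 0, 0.3], [36, -5.1, 0, 0, 0.3]]]'

```text
t: 47.48
ee_pos: [449.0, 280.3, 279.4]
eef_rot: [[0.181, 0.984, -0.0], [0.984, -0.181, 0.0], [0.0, -0.0, -1.0]]
wrist_force: [0.2, -0.5, -0.6]
grip_width: 49.5
```

>>> step_arm --steps '[[[36, -5, 0, 0, 0.3], [34, -4.8, 0, 0, 0.3], [28, -4, 0, 0, 0.3], [20, -2.9, 0, 0, 0.3], [14, -2, 10, 0, 0.3], [8, -1, 20, 0, 0.3], [2.8, 0, 30, 0, 0.3], [0, 0, 30, 0, 0.3], [0, 0, 20, 0, 0.3], [0, 0, 10, 0, 0.3], [0, 0, 4, 0, 0.3], [0, 0, 0, 0, 0.3], [0, 0, 0, 0, 0.3], [0, 0, 0, 0, 0.3], [0, 0, 0, 0, 0.3]]]'

```text
t: 48.73
ee_pos: [457.1, 422.7, 156.9]
eef_rot: [[0.18, 0.984, 0.002], [0.984, -0.18, 0.002], [0.002, 0.002, -1.0]]
wrist_force: [0.2, 0.1, -1.3]
grip_width: 48.9
```

```bash
python3 go.py 456.6 422.5 142 -10.4
```

```text
t 48.73 pos [457.1 422.7 156.9] yt -10.38 w 48.9 F [ 0.2  0.1 -1.3] | turn 0.000 shift [-0.4 -0.5 14.9] rows>=1 q6 0.91 q6 end~0.93
```

Tin bottom is about 3.8 below the TCP, so contact should come at about 142.

>>> step_arm --steps '[[[0, 0, 6, 0, 0.3], [0, 0, 5, 0, 0.3], [0, 0, 3, 0, 0.3], [0, 0, 1.5, 0, 0.3], [0, 0, 0, 0, 0.3], [0, 0, 0, 0, 0.3], [0, 0, 0, 0, 0.3]]]'

```text
t: 49.32
ee_pos: [456.3, 422.1, 141.7]
eef_rot: [[0.18, 0.984, 0.001], [0.984, -0.18, 0.0], [0.001, 0.001, -1.0]]
wrist_force: [-3.0, -3.5, 8.9]
grip_width: 49.1
```

>>> step_arm --steps '[[[0, 0, 0, 0, 0.8], [0, 0, 0, 0, 1], [0, 0, 0, 0, 1], [0, 0, 0, 0, 1], [0, 0, -5, 0, 1], [0, 0, -20, 0, 1], [0, 0, -35, 0, 1], [0, 0, -38, 0, 1], [0, 0, -35, 0, 1], [0, 0, 0, 0, 1], [0, 0, 0, 0, 1], [0, 0, 0, 0, 1]]]'

```text
t: 50.32
ee_pos: [456.2, 422.0, 272.3]
eef_rot: [[0.18, 0.984, -0.001], [0.984, -0.18, -0.001], [-0.001, -0.001, -1.0]]
wrist_force: [0.2, -0.1, -0.6]
grip_width: 85.2
```

```bash
python3 wr.py w19 456.7,422.1,166; python3 tin.py w19 110 166; python3 go.py 575.4 -409.4 265 -93.7
```

```text
50.3167 [456.2 422.  272.3]
[ 222  152   58   82 4581] [251. 192.] ctr [456.7 421.5] size [49.4 74. ] long axis deg 79.6 jaw -10.4 centroid [456.8 422.9] z 165.7
t 50.37 pos [455.9 421.8 271.4] yt -10.37 w 85.8 F [-0.   0.2  0.7] | turn 1.454 shift [172.9 821.7   7.6] rows>=21 q6 0.91 q6 end~1.02
```

View pics/w19m.png

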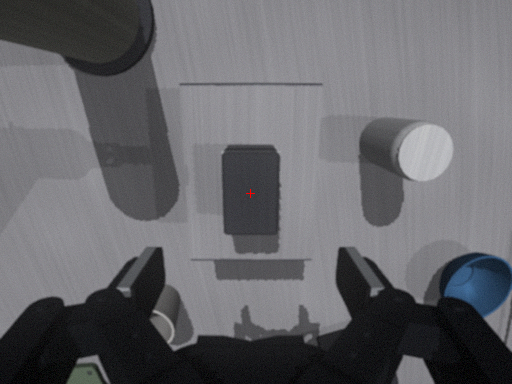

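Tin 2 is squarely on tin 1 at (456.8, 422.2). Next is tin A at its new spot.

>>> step_arm --steps '[[[-10, 3.4, 0, 0, 1], [-22, 7.4, 0, 0, 1], [-32, 10.7, 0, 0, 1], [-36, 12.1, 0, 0, 1], [-36, 12.1, 0, 0, 1], [-36, 12.1, 0, 0, 1], [-36, 12.1, 0, 0, 1], [-36, 12.1, 0, 0, 1], [-36, 12.1, 0, 0, 1], [-36, 12.1, 0, 0, 1], [-36, 12.1, 0, 0, 1], [-36, 12.1, 0, 0, 1], [-36, 12.1, 0, 0, 1], [-36, 12.1, 0, 0, 1], [-36, 12.1, 0, 0, 1], [-36, 12.1, 0, 0, 1], [-36, 12.1, 0, 0, 1], [-36, 12.1, 0, 0, 1], [-36, 12.1, 0, 0, 1], [-36, 12.1, 0, 0, 1]]]'

```text
t: 52.03
ee_pos: [557.0, -285.7, 271.2]
eef_rot: [[0.181, 0.984, -0.003], [0.984, -0.181, 0.001], [0.001, -0.003, -1.0]]
wrist_force: [1.1, -0.3, -0.4]
grip_width: 85.7
```

>>> step_arm --steps '[[[-36, 12, 0, 0, 1], [-32, 10.7, 0, 0, 1], [-24, 8, 0, 0, 1], [-16, 5.3, 0, 0, 1], [-9, 3, 0, 0, 1], [-3.4, 1, 0, 0, 1], [0, 0, 0, 0.12, 1], [0, 0, 0, 0.12, 1], [0, 0, 5, 0.12, 1], [0, 0, 5, 0.12, 1], [0, 0, 5, 0.12, 1], [0, 0, 5, 0.12, 1], [0, 0, 5, 0.12, 1], [0, 0, 5, 0.12, 1], [0, 0, 5, 0.12, 1], [0, 0, 5, 0.12, 1], [0, 0, 5, 0.12, 1], [0, 0, 5, 0.12, 1], [0, 0, 0, 0.014, 1], [0, 0, 0, 0, 1]]]'

```text
t: 53.7
ee_pos: [575.7, -408.1, 222.5]
eef_rot: [[0.998, -0.061, -0.001], [-0.061, -0.998, 0.001], [-0.001, -0.001, -1.0]]
wrist_force: [1.3, -0.0, 0.5]
grip_width: 85.7
```

>>> step_arm --steps '[[[0, 0, 0, 0, 1], [0, 0, 0, 0, 1], [0, 0, 0, 0, 1]]]'

```text
t: 53.95
ee_pos: [576.0, -409.1, 223.2]
eef_rot: [[0.998, -0.063, 0.001], [-0.063, -0.998, -0.0], [0.001, 0.0, -1.0]]
wrist_force: [-0.1, -0.0, -0.7]
grip_width: 85.5
```

```bash
python3 wr.py w20 575.4,-409.4,28; python3 tin.py w20 110 28; python3 go.py 575.4 -409.4 3 -93.7
```

```text
53.95 [ 576.  -409.1  223.2]
[ 230  139   43   64 2652] [251. 171.] ctr [ 577.1 -410.8] size [49.2 75.1] long axis deg 175.3 jaw 85.3 centroid [ 577.7 -410.5] z 27.7
t 54.00 pos [ 576.  -409.2  223.2] yt -93.62 w 85.6 F [ 0.1 -1.   0. ] | turn 0.001 shift [-7.000e-01  2.000e-01  2.202e+02] rows>=6 q6 1.0 q6 end~1.02
```

View pics/w20m.png

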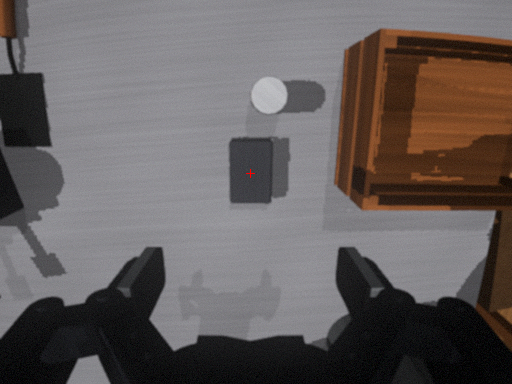

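```bash
python3 - <<'E'
from h import *
c=dict(np.load('pics/w20.npz')); T=np.load('pics/w20_T.npz')['T']
X=bydepth(c,np.stack(np.meshgrid(np.arange(512),np.arange(384)),-1).reshape(-1,2),T).reshape(384,512,3)
m=(c['color'][...,0].astype(int)>c['color'][...,2]+30)&(X[...,2]>5)&(X[...,2]<150)
for x in (540,560,580,600,620):
    k=m&(np.abs(X[...,0]-x)<8); print(x,[ (round(float(X[k&(np.abs(X[...,2]-z)<8)][:,1].max()),0) if (k&(np.abs(X[...,2]-z)<8)).any() else None) for z in (15,40,60,80,100)])
E
```

```text
540 [-587.0, -595.0, -574.0, -609.0, -533.0]
560 [-515.0, -515.0, -515.0, -514.0, -515.0]
580 [-517.0, -517.0, -517.0, -517.0, -517.0]
600 [-518.0, -518.0, -517.0, -517.0, -518.0]
620 [-519.0, -518.0, -519.0, -519.0, -519.0]
```

The tin is at (251,171), which gives (577.3, −410.6). The crate wall is at y=−515 and the shaker is clear too. Descending.

>>> step_arm --steps '[[[1.3, 1.3, 20, 0.014, 1], [0, 0, 38, 0, 1], [0, 0, 38, 0, 1], [0, 0, 38, 0, 1], [0, 0, 38, 0, 1], [0, 0, 29, 0, 1], [0, 0, 13, 0, 1], [0, 0, 6, 0, 1], [0, 0, 0, 0, 1], [0, 0, 0, 0, 1], [0, 0, 0, 0, 0.6], [0, 0, 0, 0, 0.3], [0, 0, 0, 0, 0.3], [0, 0, 0, 0, 0.3], [0, 0, 0, 0, 0.3], [0, 0, 0, 0, 0.3], [0, 0, 0, 0, 0.3]]]' --newtons 50

```text
t: 55.42
ee_pos: [578.0, -411.1, 4.7]
eef_rot: [[0.997, -0.078, 0.003], [-0.078, -0.997, -0.001], [0.003, 0.001, -1.0]]
wrist_force: [-0.1, 0.2, 6.1]
grip_width: 49.4
```

>>> step_arm --steps '[[[0, 0, -10, 0, 0.3], [0, 0, -25, 0, 0.3], [0, 0, -35, 0, 0.3], [0, 0, -38, 0, 0.3], [0, 0, -38, 0, 0.3], [0, 0, -38, 0, 0.3], [0, 0, -38, 0, 0.3], [0, 0, -30, 0, 0.3], [0, 0, -15, 0, 0.3], [0, 0, 0, 0, 0.3], [0, 0, 0, 0, 0.3], [0, 0, 0, 0, 0.3]]]'

```text
t: 56.42
ee_pos: [576.3, -410.0, 267.6]
eef_rot: [[0.997, -0.078, -0.003], [-0.078, -0.997, 0.002], [-0.003, -0.002, -1.0]]
wrist_force: [0.7, -0.1, -3.1]
grip_width: 49.2
```

```bash
python3 wr.py w21; python3 go.py 456.7 422.3 280 -10.4; python3 tinheld.py w21 24.2
```

```text
56.4167 [ 576.3 -410.   267.6]
t 56.47 pos [ 576.3 -410.   267.1] yt -94.48 w 48.9 F [ 0.6 -0.3 -2.5] | turn -1.467 shift [ 797.1 -267.9  -10. ] rows>=22 q6 1.01 q6 end~0.93
[180. 180. 179. 179. 178. 178. 171. 137.  87.  53.  46.  46.  46.  45.
  49.  75. 101.  89.  58.  43.  44.  48.  53.  59.] [60. 60. 60. 60. 60. 60. 60. 59. 60. 58. 51. 43. 36. 30. 23. 18. 16. 16.
 15. 14.]
188 [[ 41.6   0.3 -24.2]]
190 [[ 40.7   0.3 -24.2]]
192 [[ 39.9   0.3 -24.2]]
194 [[ 39.    0.3 -24.2]]
196 [[ 38.1   0.3 -24.2]]
335 [[-34.    0.2 -24.2]]
337 [[-35.3   0.2 -24.2]]
339 [[-36.5   0.2 -24.2]]
```

View pics/w21m.png

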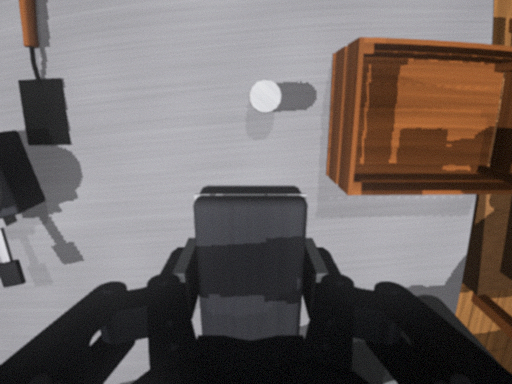

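Held like the previous one. Turning and carrying it over.

>>> step_arm --steps '[[[0, 0, -2, -0.06, 0.3], [0, 0, -2, -0.12, 0.3], [0, 0, -2, -0.12, 0.3], [0, 0, -2, -0.12, 0.3], [0, 0, -2, -0.12, 0.3], [0, 0, -2, -0.12, 0.3], [0, 0, 0, -0.12, 0.3], [0, 0, 0, -0.12, 0.3], [0, 0, 0, -0.12, 0.3], [0, 0, 0, -0.12, 0.3], [0, 0, 0, -0.12, 0.3], [0, 0, 0, -0.12, 0.3], [0, 0, 0, -0.087, 0.3], [0, 0, 0, 0, 0.3], [0, 0, 0, 0, 0.3]]]'

```text
t: 57.72
ee_pos: [576.8, -410.3, 279.8]
eef_rot: [[0.183, 0.983, -0.003], [0.983, -0.183, 0.002], [0.002, -0.003, -1.0]]
wrist_force: [0.0, -0.3, -2.0]
grip_width: 49.3
```

```bash
python3 go.py 456.9 422.8 280 -10.4
```

```text
t 57.72 pos [ 576.8 -410.3  279.8] yt -10.56 w 49.3 F [ 0.  -0.3 -2. ] | turn -0.003 shift [ 797.8 -268.3    1.9] rows>=22 q6 -0.45 q6 end~0.93
```

>>> step_arm --steps '[[[10, -3.4, 0, 0, 0.3], [22, -7.4, 0, 0, 0.3], [32, -10.7, 0, 0, 0.3], [36, -12.1, 0, 0, 0.3], [36, -12.1, 0, 0, 0.3], [36, -12.1, 0, 0, 0.3], [36, -12.1, 0, 0, 0.3], [36, -12.1, 0, 0, 0.3], [36, -12.1, 0, 0, 0.3], [36, -12.1, 0, 0, 0.3], [36, -12.1, 0, 0, 0.3], [36, -12.1, 0, 0, 0.3], [36, -12.1, 0, 0, 0.3], [36, -12.1, 0, 0, 0.3], [36, -12.1, 0, 0, 0.3], [36, -12.1, 0, 0, 0.3], [36, -12.1, 0, 0, 0.3], [36, -12.1, 0, 0, 0.3], [36, -12.1, 0, 0, 0.3], [36, -12.1, 0, 0, 0.3]]]'

```text
t: 59.38
ee_pos: [474.4, 297.2, 281.8]
eef_rot: [[0.182, 0.983, -0.0], [0.983, -0.182, 0.0], [0.0, -0.0, -1.0]]
wrist_force: [1.7, -0.2, -1.4]
grip_width: 49.1
```

>>> step_arm --steps '[[[36, -12, 0, 0, 0.3], [32, -10.7, 0, 0, 0.3], [25, -8.4, 0, 0, 0.3], [16, -5.5, 0, 0, 0.3], [9, -3.3, 5, 0, 0.3], [3.8, -1.2, 12, 0, 0.3], [0, 0, 20, 0, 0.3], [0, 0, 25, 0, 0.3], [0, 0, 20, 0, 0.3], [0, 0, 10, 0, 0.3], [0, 0, 4, 0, 0.3], [0, 0, 0, 0, 0.3], [0, 0, 0, 0, 0.3], [0, 0, 0, 0, 0.3], [0, 0, 0, 0, 0.3]]]'

```text
t: 60.63
ee_pos: [458.3, 422.9, 187.2]
eef_rot: [[0.181, 0.983, 0.002], [0.983, -0.181, 0.002], [0.002, 0.002, -1.0]]
wrist_force: [0.2, -0.1, -1.2]
grip_width: 48.9
```

```bash
python3 go.py 456.9 422.8 170 -10.4
```

```text
t 60.63 pos [458.3 422.9 187.2] yt -10.44 w 48.9 F [ 0.2 -0.1 -1.2] | turn -0.001 shift [-0.4 -1.4 17.2] rows>=1 q6 0.91 q6 end~0.93
```

>>> step_arm --steps '[[[0, -1, 7, 0, 0.3], [0, 0, 5, 0, 0.3], [0, 0, 3, 0, 0.3], [0, 0, 1.5, 0, 0.3], [0, 0, 0.5, 0, 0.3], [0, 0, 0, 0, 0.3], [0, 0, 0, 0, 0.3], [0, 0, 0, 0, 0.3]]]'

```text
t: 61.3
ee_pos: [456.3, 422.6, 170.8]
eef_rot: [[0.181, 0.984, 0.0], [0.984, -0.181, 0.0], [0.001, 0.0, -1.0]]
wrist_force: [-3.3, -3.6, 8.1]
grip_width: 48.8
```

>>> step_arm --steps '[[[0, 0, 0, 0, 0.8], [0, 0, 0, 0, 1], [0, 0, 0, 0, 1], [0, 0, 0, 0, 1], [0, 0, -5, 0, 1], [0, 0, -20, 0, 1], [0, 0, -35, 0, 1], [0, 0, -38, 0, 1], [0, 0, -35, 0, 1], [0, 0, 0, 0, 1], [0, 0, 0, 0, 1], [0, 0, 0, 0, 1]]]'

```text
t: 62.3
ee_pos: [456.4, 422.5, 301.3]
eef_rot: [[0.181, 0.983, -0.001], [0.983, -0.181, -0.001], [-0.001, -0.001, -1.0]]
wrist_force: [0.2, 0.3, 0.0]
grip_width: 85.0
```

```bash
python3 wr.py w22 456.7,422.1,194; python3 tin.py w22 110 194; python3 go.py 460 250 300
```

```text
62.3 [456.4 422.5 301.3]
[ 222  152   58   83 4551] [250. 193.] ctr [456.6 421.3] size [49.4 75.3] long axis deg 79.6 jaw -10.4 centroid [456.7 422.4] z 193.7
t 62.35 pos [456.2 422.3 300.4] yt -10.43 w 85.1 F [-0.7 -0.7 -0.4] | turn 0.000 shift [-168.7   34.9    0.7] rows>=5 q6 0.91 q6 end~0.68
```

View pics/w22m.png

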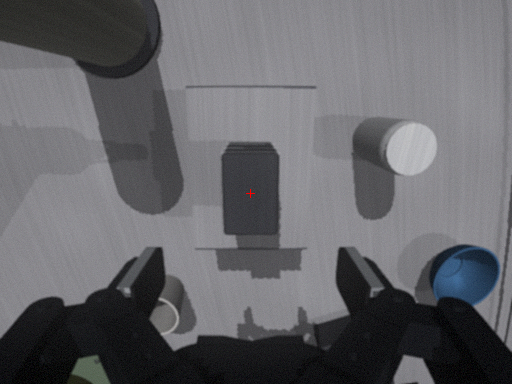

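The three tins are in one square column: top tin at (456.6, 422), height 194. I'll move the arm away and check everything.

>>> step_arm --steps '[[[-10, -5, 0, 0, 1], [-20, -10, 0, 0, 1], [-30, -15, 0, 0, 1], [-32, -15, 0, 0, 1], [-32, -15, 0, 0, 1], [-30, -15, 0, 0, 1], [-22, -10, 0, 0, 1], [-12, -6, 0, 0, 1], [-4, -2, 0, 0, 1], [0, 0, 0, 0, 1], [0, 0, 0, 0, 1], [0, 0, 0, 0, 1]]]'

```text
t: 63.35
ee_pos: [331.4, 251.7, 301.5]
eef_rot: [[0.181, 0.984, -0.0], [0.984, -0.181, 0.0], [0.0, -0.0, -1.0]]
wrist_force: [0.0, 1.3, 0.1]
grip_width: 85.0
```

```bash
python3 - <<'E'
from h import *
for n in ['top','side']: save(n,n+'9')
c=dict(np.load('pics/top9.npz')); X=cloud(c); c0=dict(np.load('pics/top0.npz'))
def ctr(c,z,x,y,r,cond=None):
    X=cloud(c); m=(np.hypot(X[...,0]-x,X[...,1]-y)<r)&(np.abs(X[...,2]-z)<5)
    p=np.argwhere(m)[:,::-1]; return len(p),np.round(onplane(c,p,z).mean(0)[:2],1)
print('cap',ctr(c,110,587,-33,50),'tin',ctr(c,194,457,422,70))
for nm,z,x,y in [('bowl',55,781,192),('shaker',60,657,-425),('cup',75,257,246),('can',115,636,406),('pad',66,453,-53),('ign',90,572,69)]:
    print(nm,ctr(c0,z,x,y,75 if nm not in('pad','ign') else 30),ctr(c,z,x,y,75 if nm not in('pad','ign') else 30))
c=dict(np.load('pics/side9.npz')); print('side cap',ctr(c,110,587,-33,50),'tin',ctr(c,194,457,422,70))
print(status.state()['t'])
E
```

```text
cap (426, array([588.5, -32.7])) tin (528, array([456.6, 419.9]))
bowl (167, array([773.2, 188.2])) (166, array([772.8, 185.8]))
shaker (105, array([ 659.5, -430.4])) (107, array([ 659.8, -430.3]))
cup (110, array([271.7, 226.8])) (110, array([271.8, 226.9]))
can (338, array([641.7, 418.3])) (330, array([642. , 418.5]))
pad (124, array([454. , -52.7])) (121, array([453.8, -53.1]))
ign (85, array([572.6,  70.3])) (86, array([572.5,  70.5]))
side cap (360, array([585.3, -37.6])) tin (214, array([454.1, 415.9]))
63.45
```

View pics/top9.png

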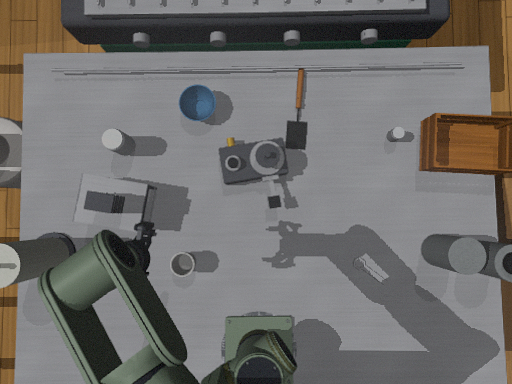

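View pics/side9.png

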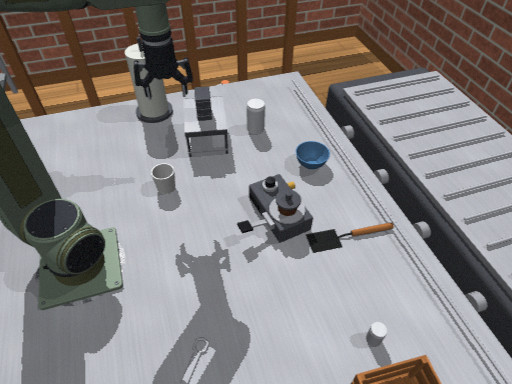

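The top view shows the capped pile on the plate at (266,157) and the tin column on the caddy at (103,203). The bystanders are where they were. The lever pad and igniter read their rest heights, and no pucks or tins are left out. Handing in.

```bash
python3 -c "
from h import *
print(order.job_done())"
```

```text
the job is handed in; nothing more can be done
None
```

The whole job was done in order and handed in at about 63 s; no verdict was reported.

**Burner**
- I pressed the ash lever to its stop (30 N at TCP z 35.5) and it came back up.
- Two pucks were out. I stacked them on the plate, then set the cap on top. The wrist camera put each within about 1.5 mm of the plate centre.
- I pressed the igniter to its stop (39 N at TCP z 75.6) and it sprang back.

**Tins**
- I stacked all three on the caddy's top level, each measured within about 1 mm of the middle. The long axis read 79.6°, the same as the caddy's.
- One tin had been knocked about 38 mm aside during the run, so I measured it again before picking it up.

**Last checks**
- The capped pile and tin column were still in place, and the lever pad and igniter top were back at their starting height.
- The bowl, shaker, cup and can read as unmoved: 2.4 mm for the bowl, under 0.5 mm for the others. I only judged the spatula and opener by eye, and the jar under the caddy's top was not checked.
- The cameras disagreed slightly. The side camera put the cap and tins about 5–6 mm off the wrist readings, probably its calibration, since it also disagreed with the other cameras before anything was moved. The top camera agreed within about 2 mm. Even the side readings are within tolerance.

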